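# Hang the stall lamp and set its dimmer

### The job

Lift the yellow lamp out of the crate and stand it on the rubber mat; let go, take it again by its two sides and hang it on the slotted panel, both claws through the slots and pushed fully down. Then, with a fingertip on the ribbed edge of the dimmer's thumbwheel, roll it click by click up to the sixth click, where its red mark meets the green dot. Leave everything else on the counter standing where it is.

Things in the scene. Friction and masses are not known exactly. Their poses are not given: they have to be found in the camera images.
- lamp: yellow spot lamp, loose, about 0.35 kg: box 44 (x) x 66 (y) x 60 (z) mm, round lens low on its front (-x) face, two claws on its back (+x). Origin: centre of the underside, z up. Starts upright in the crate's right-hand (-y) cell, x along the crate's x. There only front and back (44 mm apart) can be gripped, one finger between the claws; on the panel only the sides (66 mm apart) can.
- claws (a point): on the lamp at (34, 0, 36) mm of its frame, midway between its two steel claws; axes as the lamp's. The claws are at y = -26 and +26 mm, 8 mm wide (y): a tongue from the back face (lamp x = 22) to x = 37 mm at lamp z = 36 to 44 mm, its end (x = 31 to 37 mm) turned down to lamp z = 22 mm.
- crate: grey open crate, fixed, 180 (x) x 171 (y) x 66 mm high, walls and floor 5 mm. Origin: centre of its underside. A wall along x splits it into two cells, inner 170 x 78 mm, centred at y = -41.5 mm (lamp) and +41.5 mm (two short jars). Crate and dimmer may each stand on either side of the counter.
- mat: black rubber bar mat, fixed, 150 x 150 x 4 mm. Origin: centre of its underside.
- panel: upright slotted aluminium panel on a dark foot, fixed. Origin: middle of the foot's underside; -x faces the robot, z up. Plate at x = -3 to +3 mm, 200 mm wide, top edge at z = 142 mm; end posts to y = +-108 mm; foot 120 x 200 x 10 mm. The lamp hangs on its -x side with its axes parallel to the panel's; fully home, the lamp's origin is near (-26, 0, 64) mm in this frame.
- slots (a point): on the panel at (0, 0, 100) mm of its frame: midway between the two slots, level with their lower edges; axes as the panel's. Slots at y = -26 and +26 mm, 16 mm wide (y), z = 100 to 130 mm of the panel, right through. The claws pass through when the lamp's origin is near z = 82 mm; at x about -26.5 mm it goes down 18 mm, until the tongues rest on the lower edges.
- dimmer: black dimmer box, fixed, 63 (x, -5 to +58 mm) x 116 (y) x 34 mm high, with a thumbwheel lying flat, half sunk in the side that faces the robot (-x). Origin: on the counter, below the wheel's axis. On its top around the wheel, 44 mm from the axis: a red dot (off), white ticks one click apart and a green dot (sixth click).
- wheel_hub (a point): centre of the thumbwheel, on its upright axis, 26 mm above the counter; axes as the dimmer's. Wheel: silver with 20 dark ribs, 59 mm across the ribs (26 mm radius between them), underside 18 mm and top 34 mm above the counter, a red line on its top as mark. The half at x < 0 is open to a fingertip: a fingertip's edge pressed on the ribs with 3 to 8 N rolls it; a flat may slip.
- wheel_mark (a point): outer end of the red line on the wheel's top, 22 mm from the axis; turns with the wheel.
- wheel (a joint): turn of the thumbwheel, rad: 0 = off, mark at the red dot; 18 degrees (0.3142 rad) a click, 1.885 at the green dot; stop at 2.513. Grows when the near (-x) edge is rolled to the box's +y side (robot's left): clockwise from above. It snaps softly into each click (about 1 N at the rim) and stays. It starts 0 to 2 clicks from off.
- short_jar_a: bystander: short amber jar, 56 mm wide, 58 mm high, in the crate's left cell. Origin: underside.
- short_jar_b: bystander: second short amber jar, the same, in the crate's left cell. Origin: underside.
- water_bottle: bystander: clear water bottle, 64 mm wide, 190 mm high. Origin: underside.
- token_jar: bystander: glass jar of brass tokens, brass lid, 84 mm wide, 118 mm high. Origin: underside.
- beer_jar: bystander: amber jar, 76 mm wide, 110 mm high. Origin: underside.
- taster: bystander: small open glass, 64 mm wide, 85 mm high. Origin: underside.
- opener: bystander: flat bottle opener, 115 mm long, lying. Origin: underside.
- card_reader: bystander: white card reader, 150 x 75 x 30 mm, lying. Origin: underside.
Mind the look-alikes: they are no part of the job. What is shaped like the lamp but blue is not meant. There is more than one size of the dimmer; the one meant has the size given above.

How it is judged:
By the outcome, as a careful person would: the job done as asked, in the order asked, and still so for the second after the job is handed in, with the robot touching nothing.
It also fails if it takes over 72 s, if anything falls off the work surface, if the arm or the gripper's body presses on something with over 40 N, if the wrist force passes 120 N, or if a joint passes its speed limit or range.

### The arm

A 7-joint arm with a two-finger parallel gripper is mounted at the origin on the work surface. World frame = base frame: x ahead of the robot, y to its left, z up, the work surface at z = 0. Lengths are in m, angles in rad, forces in N, time in s.
With the tool pointing down it reaches from about 0.425 to 0.925 m from the base axis. Payload 6.8 kg.
Tool frame: the origin (TCP) lies midway between the tips of the shut fingers; the grasp point (between the pads) lies 19 mm behind it (r.grip_point_offset is the distance from the TCP to the grasp point, in m); z points along the fingers, y is the direction in which the jaws open and shut (so a half turn about z gives the same grasp; the last joint's range is limited). The gripper opens to 85 mm and grips with 20 to 120 N. Pads are 22 mm wide; open, the fingers measure 114 mm over their backs; the gripper's body (76 mm by 85 mm) begins 54 mm behind the grasp point. The pads swing forward as they close: fully open they stand 13 mm farther back than shut.
Start: joints at [-1.441, 0.477, 0.022, 1.555, -0.011, 1.109, -0.083], TCP at [0.159, 0.656, 0.231] pointing down, gripper open.
Joint ranges: [-2.96, 2.96], [-0.34, 2.1], [-1.41, 1.46], [0.24, 2.44], [-1.37, 4.51], [0.17, 1.92], [-2.96, 2.96]. Speed limits (rad/s): [2.39, 2.39, 3.14, 3.14, 3.14, 3.14, 3.14].

### API

Orientations are given as a rotation vector (axis times angle).
In Python, from bench import r, grab_frame, camera_params gives the robot as it stands.
- The arm moves only by the tool carry_out, never from a script. Its argument "motion" is text: rows parted by semicolons, each of 5 numbers parted by spaces: the closure, from 0 (fully open) to 1 (shut), then the shift along the tool's x, y, z in mm, then the turn about the tool's z in rad. In form: fingers dx dy dz twist; .... A call has exactly 8 rows; each row shifts and turns the commanded pose from where the row before left it, along the tool's axes as they then stand; what a row does not reach is not made up. A row lasts 1/8 s, in which the tool goes at most 62.5 mm and 10.7 degrees, less where a joint would pass 70% of its speed; a pose out of reach is approached as far as the arm can. A call with a gripper value outside its range is refused whole. The fingers move at their own pace and stop on an object; "newtons" is the grip in N (left out, the last holds). Time passes only in rows, so rows that do not move let the fingers close, or fill a call up. It gives the time, the measured TCP pose, the force and the opening at its end, in the units of the state.
- r.get_obs(): the state, without advancing time (a new reading comes with each control period).
- grab_frame(name): name is "scene" or "top" or "wrist"; returns the picture (480x640x3 uint8, red, green, blue); there is no depth.
- camera_params(name): a dict with "fx", "fy", "cx", "cy" (pixels), "eye" and "attitude" of the camera in the world. Camera axes: x right, y down, z forward; pixel columns grow to the right and rows downward; lengths in m; the calibration is good to about 2 mm. A picture is of the moment at which its call begins: read the wrist's pose just before it. camera_params takes no time and is no camera call; for the wrist camera it gives the pose at the moment of the call.
- r.hand_in(): hands the job in, once; it reports no verdict.
The state is a dict: "clock": time; "joints": joint angles; "qvel": joint speeds; "tau": joint torques, N m; "tcp_pos": TCP position; "orientation": TCP orientation; "contact_force": force on the tool from outside, world axes, zero at the start; "moment": the same for the moment, N m; "grip_width": finger opening in m.
Only numpy, scipy, OpenCV 4.12 (cv2) and the standard library are available. Lean on these libraries where they do the work, as an engineer would, in place of code of your own. Each camera call takes 0.05 s, during which the arm holds its last target.

## Working session

There is one attempt and no reset: what is moved stays moved. The work goes in short steps, Python scripts to look and compute and a tool call to move; the robot and the scene stay as the last step left them, time stands still between calls to the robot, and variables do not carry over. Pictures are saved under pics/ and viewed, and the job is handed in when it is done.

Besides the shell and the picture viewer there is one more tool, called as name(argument=value, ...), one argument or row to a line, values as JSON. carry_out: Moves the arm, as the interface text tells. Its arguments: {"type":"object","properties":{"motion":{"type":"string"},"newtons":{"type":"number"}},"required":["motion"]}

```bash
ls; mkdir -p pics; python3 - <<'E'
from bench import r, grab_frame, camera_params
import cv2
print(r.get_obs())
for n in("scene","top","wrist"):
    print(n,camera_params(n))
    cv2.imwrite(f"pics/{n}0.png",grab_frame(n)[:,:,::-1])
print(r.grip_point_offset)
E
```

```text
pics
{'clock': 0.0, 'joints': array([-1.44111429,  0.47786671,  0.02236634,  1.55645587, -0.01149901,
        1.10928554, -0.08310494]), 'qvel': array([ 5.19710857e-04,  2.31568872e-03, -8.18711641e-04,  8.67079611e-04,
        9.08147170e-05, -6.13772038e-05, -1.48323322e-03]), 'tau': array([ 4.26296119e-04, -5.96450293e+01,  1.60789121e+00, -2.81199092e+01,
        1.23970862e-02,  9.31378832e-03, -1.92131733e-05]), 'tcp_pos': array([0.15888606, 0.65542299, 0.2302797 ]), 'orientation': array([-3.72629828e-01, -3.11934485e+00,  2.96190157e-03]), 'contact_force': array([-0.18911967,  0.84449705, -1.05801059]), 'moment': array([-0.02675392, -0.00692966,  0.04242026]), 'grip_width': 0.08549811863729471}
scene {'fx': 576.674158485061, 'fy': 576.674158485061, 'cx': 318.4639520856607, 'cy': 235.75997972788153, 'eye': array([ 1.44366721, -0.6704965 ,  1.26324644]), 'attitude': array([-2.1407048 , -1.11806228,  0.43334718])}
top {'fx': 447.5127488654376, 'fy': 447.5127488654376, 'cx': 319.492537002388, 'cy': 242.01038069104825, 'eye': array([ 0.44926084, -0.00264289,  1.04661207]), 'attitude': array([-2.17897623,  2.18656386, -0.07682693])}
wrist {'fx': 403.3349029769331, 'fy': 403.3349029769331, 'cx': 323.1970145062958, 'cy': 237.04703135012923, 'eye': array([0.09015103, 0.67307977, 0.37250384]), 'attitude': array([2.28515779, 1.79880963, 0.25419301])}
0.0187
```

View pics/scene0.png

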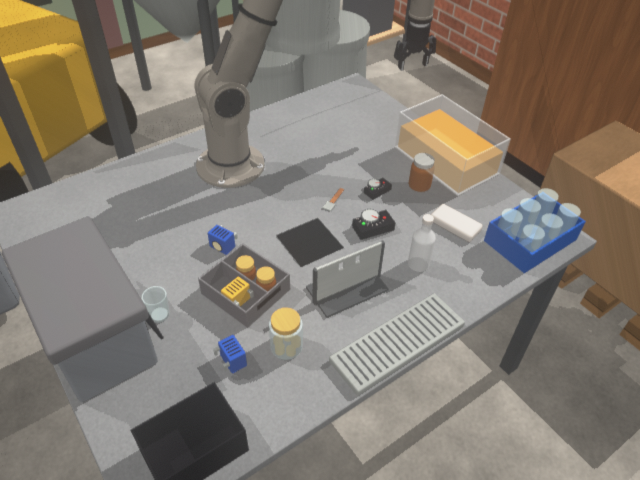

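View pics/top0.png

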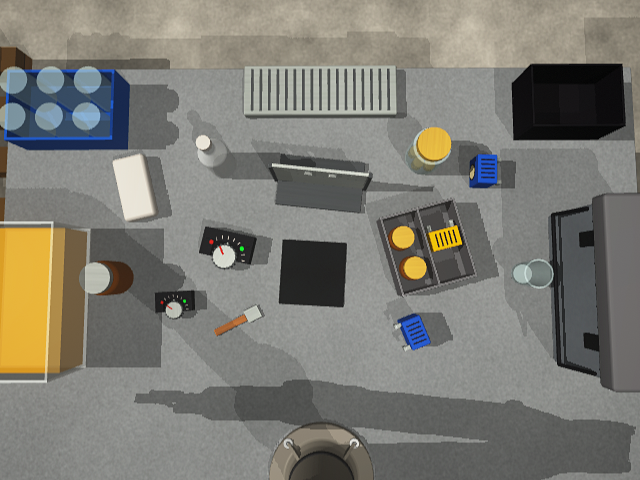

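View pics/wrist0.png

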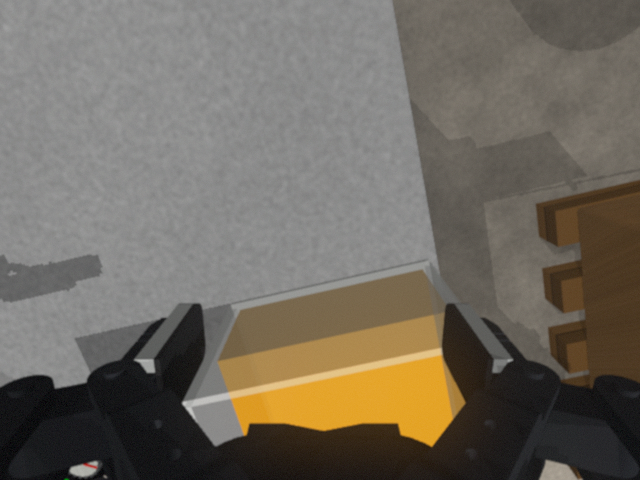

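Look-alikes: for the lamp, yellow at top-view (446,238) against blue at (485,170) and (414,332). For the dimmer, large at (225,245) against small at (175,305). I'm cropping closer to check both.

```bash
cat > h.py <<'E'
import numpy as np, cv2
from scipy.spatial.transform import Rotation as R
from bench import r, grab_frame, camera_params
def P(n): 
    c=camera_params(n); return c
def ray(c,u,v):
    d=R.from_rotvec(c['attitude']).as_matrix()@np.array([(u-c['cx'])/c['fx'],(v-c['cy'])/c['fy'],1]); return np.array(c['eye']),d/np.linalg.norm(d)
def atz(c,u,v,z):
    e,d=ray(c,u,v); return e+d*(z-e[2])/d[2]
def tri(*obs):
    A=np.zeros((3,3));b=np.zeros(3)
    for c,u,v in obs:
        e,d=ray(c,u,v);M=np.eye(3)-np.outer(d,d);A+=M;b+=M@e
    x=np.linalg.solve(A,b); res=[np.linalg.norm((np.eye(3)-np.outer(d,d))@(x-e)) for e,d in [ray(*o) for o in obs]]
    return x,res
def proj(c,p):
    q=R.from_rotvec(c['attitude']).as_matrix().T@(np.asarray(p,float)-c['eye']); return c['cx']+c['fx']*q[0]/q[2],c['cy']+c['fy']*q[1]/q[2]
def crop(src,dst,x0,y0,w,h,k):
    im=cv2.imread(src)[y0:y0+h,x0:x0+w]; im=cv2.resize(im,None,fx=k,fy=k,interpolation=cv2.INTER_CUBIC)
    for i in range(0,w,10):
        if (x0+i)%20==0: cv2.putText(im,str(x0+i),(i*k,8),0,.3,(0,255,255),1); cv2.line(im,(i*k,10),(i*k,14),(0,255,255),1)
    for j in range(0,h,10):
        if (y0+j)%20==0: cv2.putText(im,str(y0+j),(0,j*k+3),0,.3,(0,255,255),1)
    cv2.imwrite(dst,im)
E
python3 - <<'E'
from h import *
crop('pics/top0.png','pics/t1.png',360,190,130,110,6)
crop('pics/top0.png','pics/t2.png',260,150,130,100,6)
crop('pics/top0.png','pics/t3.png',150,210,130,120,5)
crop('pics/scene0.png','pics/s1.png',190,220,130,110,6)
crop('pics/scene0.png','pics/s2.png',300,170,130,150,4)
E
```

```text
(no output)
```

View pics/t1.png

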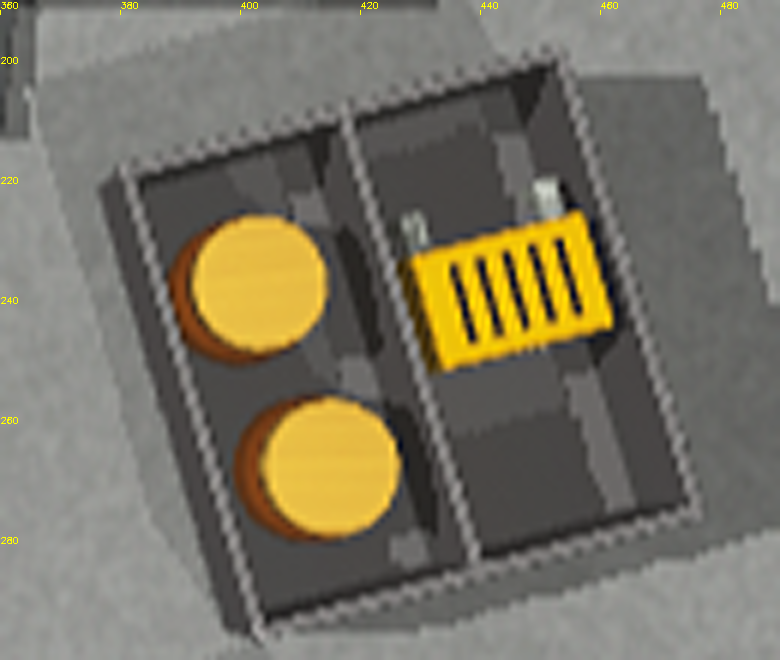

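View pics/t2.png

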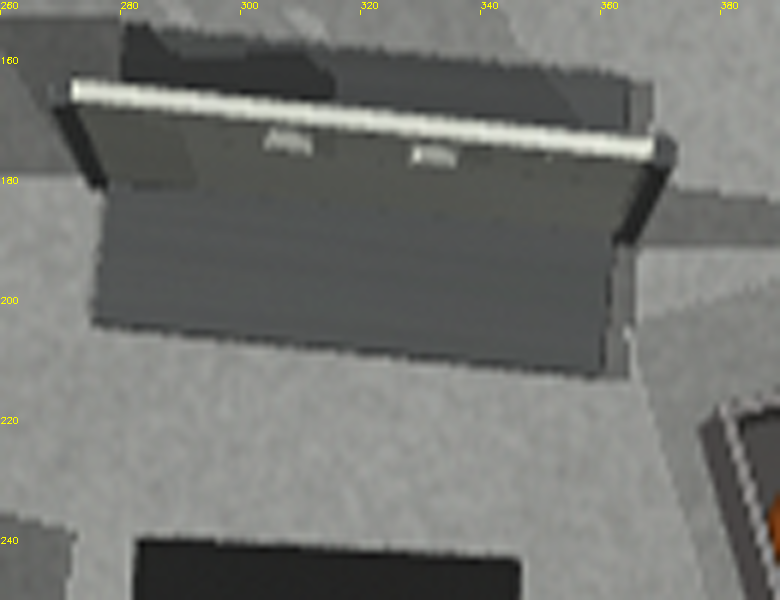

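View pics/t3.png

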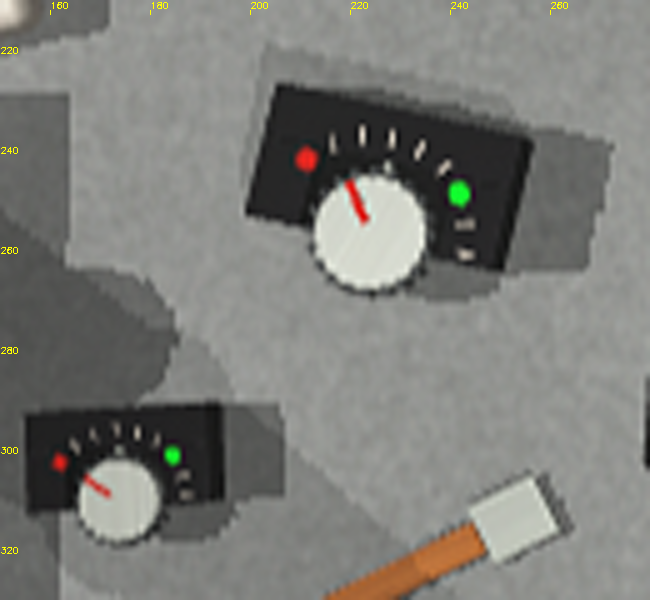

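View pics/s1.png

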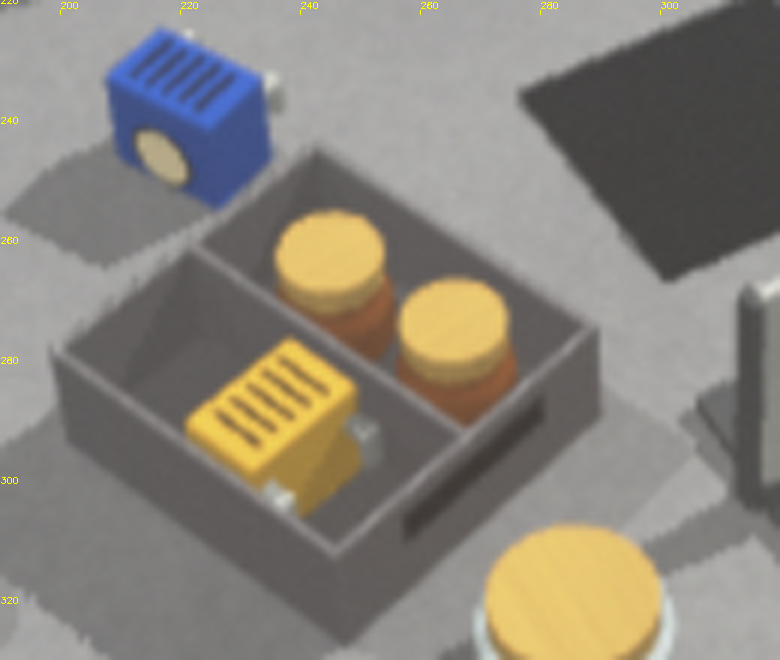

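View pics/s2.png

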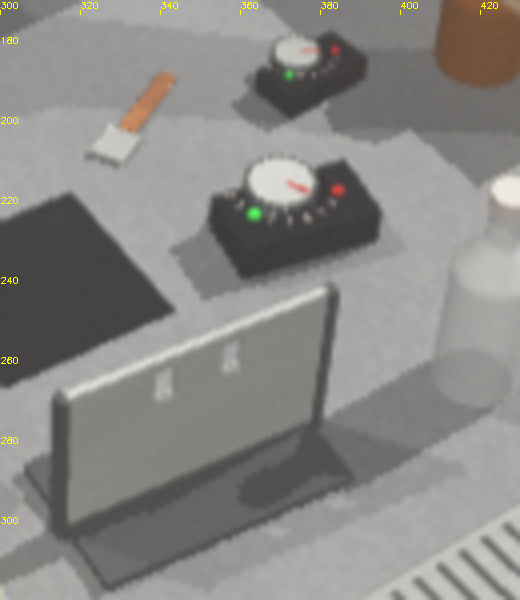

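```bash
python3 - <<'E'
from h import *
np.set_printoptions(precision=4,suppress=True)
t=P('top');s=P('scene')
def T(x,y):return (t,360+x/6,190+y/6)
def S(x,y):return (s,190+x/6,220+y/6)
L=[]
for a,b in [((413,258),(357,385)),((581,212),(252,473)),((614,326),(188,422)),((443,370),(290,338))]:
    p,res=tri(T(*a),S(*b));L.append(p);print('lamp',p,res)
L=np.array(L);print('centre',L.mean(0),'yaw',np.degrees(np.arctan2(*(L[0]+L[1]-L[2]-L[3])[[1,0]])),np.linalg.norm(L[0]-L[1]),np.linalg.norm(L[1]-L[2]))
C=[]
# crate rim corners +x+y, +x-y, -x-y, -x+y
for a,b in [((128,165),(597,325)),((560,62),(337,550)),((692,512),(55,348)),((258,632),(318,150))]:
    p,res=tri(T(*a),S(*b));C.append(p);print('crate',p,res)
C=np.array(C);print(C.mean(0),np.degrees(np.arctan2(*(C[0]+C[1]-C[2]-C[3])[[1,0]])),np.linalg.norm(C[0]-C[1]),np.linalg.norm(C[1]-C[2]))
def T(x,y):return (t,260+x/6,150+y/6)
def S(x,y):return (s,300+x/4,170+y/4)
# panel plate top ends
for a,b in [((75,88),(330,290)),((655,146),(68,398))]:
    print('panel top',tri(T(*a),S(*b)))
for a in [(93,323),(606,376),(628,378)]: print('foot',atz(*T(*a),.010))
# slots lower edges
print('mat',)
for a in [(282.5,240),(346.5,243),(344,306),(279,303)]: print(atz(t,*a,.004))
def T(x,y):return (t,150+x/5,210+y/5)
print('hub',tri(T(370,232),S(282,183)), 'w/ z',atz(*T(370,232),.034))
print('red',tri(T(307,160),S(337,190)));print('green',tri(T(459,194),S(254,213)))
print('mark',tri(T(348,181),S(308,190)))
D=[]
for a in [(276,84),(533,142),(504,270),(247,213)]: D.append(atz(*T(*a),.034));print('dim corner',D[-1])
D=np.array(D); print(np.linalg.norm(D[0]-D[1]),np.linalg.norm(D[1]-D[2]), np.degrees(np.arctan2(*(D[1]-D[0])[[0,1]])))
E
```

```text
lamp [ 0.5421 -0.2398  0.0602] [np.float64(0.002527802644029187), np.float64(0.0025278026440292557)]
lamp [ 0.5588 -0.3024  0.0598] [np.float64(0.0023000453067524226), np.float64(0.002300045306752365)]
lamp [ 0.5172 -0.3125  0.06  ] [np.float64(0.00334899967781317), np.float64(0.0033489996778131802)]
lamp [ 0.5007 -0.2503  0.0593] [np.float64(0.0023366793518943513), np.float64(0.0023366793518945004)]
centre [ 0.5297 -0.2762  0.0598] yaw 13.936026867220567 0.06479254085237901 0.04282695220254649
crate [ 0.5766 -0.1344  0.0646] [np.float64(0.002791815949097353), np.float64(0.0027918159490973233)]
crate [ 0.6155 -0.2944  0.0608] [np.float64(0.003915535475928239), np.float64(0.003915535475928134)]
crate [ 0.4479 -0.3403  0.0611] [np.float64(0.0016044851447027256), np.float64(0.0016044851447027104)]
crate [ 0.4052 -0.1808  0.0581] [np.float64(0.0024667623618308517), np.float64(0.0024667623618309276)]
[ 0.5113 -0.2375  0.0611] 15.220463649212045 0.1646777626372548 0.17374990508102708
panel top (array([0.6782, 0.0992, 0.1381]), [np.float64(0.003558933758543894), np.float64(0.003558933758543
[... 281 characters left out ...]
056   0.004 ]
[0.3846 0.0943 0.004 ]
hub (array([0.4931, 0.2201, 0.026 ]), [np.float64(0.0021606177822135063), np.float64(0.002160617782213507)]) w/ z [0.4916 0.2165 0.034 ]
red (array([0.5257, 0.2483, 0.0292]), [np.float64(0.0018416645901623994), np.float64(0.0018416645901623246)])
green (array([0.51  , 0.1787, 0.0302]), [np.float64(0.002063452745684651), np.float64(0.002063452745684707)])
mark (array([0.5155, 0.2282, 0.0322]), [np.float64(0.0012164059446177742), np.float64(0.0012164059446177309)])
dim corner [0.5591 0.2601 0.034 ]
dim corner [0.5322 0.1429 0.034 ]
dim corner [0.4742 0.1556 0.034 ]
dim corner [0.5004 0.2724 0.034 ]
0.12027889438721828 0.059421875684071125 -167.0699317409057
```

```bash
cat >> h.py <<'E'
def pose():
    o=r.get_obs(); M=R.from_rotvec(o['orientation']).as_matrix()
    return o['tcp_pos'],np.degrees(np.arctan2(M[1,0],M[0,0])),M,o
def plan(target,yaw,n):
    """tool-axis rows from the measured pose: to target (x,y,z), tool-x heading yaw deg, n equal world steps"""
    p,y0,M,o=pose(); d=(np.asarray(target)-p)*1000/n; dy=(yaw-y0+180)%360-180; 
    print('from',np.round(p,4),'psi %.2f'%y0,'tilt %.2f deg'%np.degrees(np.arccos(-M[2,2])),'F',np.round(o['contact_force'],1),'w %.4f t %.2f'%(o['grip_width'],o['clock']))
    for i in range(n):
        a=np.radians(y0+dy*i/n); print('%.1f %.1f %.1f %.4f'%(d[0]*np.cos(a)+d[1]*np.sin(a), d[0]*np.sin(a)-d[1]*np.cos(a), -d[2], -np.radians(dy)/n))
E
python3 - <<'E'
from h import *
p,y,M,o=pose(); c=P('wrist'); A=R.from_rotvec(c['attitude']).as_matrix()
print('cam in tool',M.T@(c['eye']-p), 'cam axes in tool\n',(M.T@A).round(3))
print(M.round(3)); plan((.45,.25,.30),136,8)
E
```

```text
cam in tool [ 0.07093582  0.00064968 -0.14207059] cam axes in tool
 [[ 0.001 -0.96  -0.278]
 [ 1.     0.     0.001]
 [-0.    -0.278  0.96 ]]
[[-0.972  0.236 -0.   ]
 [ 0.236  0.972 -0.001]
 [-0.    -0.001 -1.   ]]
from [0.1589 0.6556 0.2306] psi 166.38 tilt 0.08 deg F [ 0.2  0.2 -0.3] w 0.0855 t 0.15
-47.3 -40.7 -8.7 0.0663
-49.9 -37.5 -8.7 0.0663
-52.3 -34.1 -8.7 0.0663
-54.4 -30.6 -8.7 0.0663
-56.3 -26.9 -8.7 0.0663
-58.0 -23.1 -8.7 0.0663
-59.4 -19.2 -8.7 0.0663
-60.5 -15.2 -8.7 0.0663
```

carry_out(
  motion="0 -46 -40 -9 0.066; 0 -49 -37 -9 0.066; 0 -51 -33 -9 0.066; 0 -53 -30 -9 0.066; 0 -55 -26 -9 0.066; 0 -57 -23 -9 0.066; 0 -58 -19 -9 0.066; 0 -59 -15 -9 0.066",
)

```text
clock: 1.15
tcp_pos: [0.4441, 0.2573, 0.3036]
orientation: [-1.177, -2.913, -0.001]
contact_force: [0.5, 0.4, 0.2]
grip_width: 0.0852
```

```bash
python3 - <<'E'
from h import *
plan((.50,-.20,.30),105,8)
E
```

```text
from [0.4441 0.2573 0.3036] psi 136.00 tilt 0.02 deg F [0.5 0.4 0.2] w 0.0852 t 1.15
-44.7 -36.3 0.5 0.0676
-47.1 -33.2 0.5 0.0676
-49.2 -29.9 0.5 0.0676
-51.1 -26.5 0.5 0.0676
-52.8 -23.0 0.5 0.0676
-54.2 -19.4 0.5 0.0676
-55.4 -15.7 0.5 0.0676
-56.3 -11.9 0.5 0.0676
```

carry_out(
  motion="0 -45 -36 0 0.0676; 0 -47 -33 0 0.0676; 0 -49 -30 0 0.0676; 0 -51 -26.5 0 0.0676; 0 -53 -23 0 0.0676; 0 -54 -19 0 0.0676; 0 -55 -16 0 0.0676; 0 -56 -12 0 0.0676",
)

```text
clock: 2.15
tcp_pos: [0.5, -0.1985, 0.3033]
orientation: [1.911, 2.493, 0.001]
contact_force: [-0.0, 0.7, 0.3]
grip_width: 0.0854
```

```bash
python3 - <<'E'
from h import *
import pickle
p,y,M,o=pose(); c=P('wrist'); cv2.imwrite('pics/w1.png',grab_frame('wrist')[:,:,::-1]); pickle.dump(c,open('c1.pkl','wb')); print(p,y)
for q in [(.53,-.276,.065)]: print(proj(c,q))
E
```

```text
[ 0.49995569 -0.19846474  0.30334547] 105.04486659835952
(np.float64(331.515996730286), np.float64(278.86625464910725))
```

View pics/w1.png

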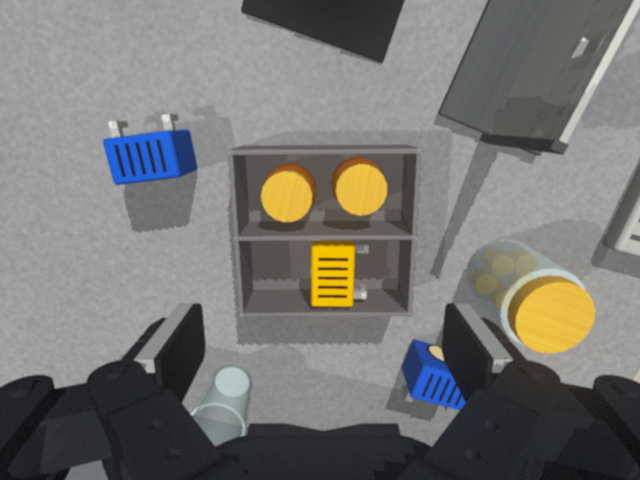

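```bash
python3 - <<'E'
from h import *
crop('pics/w1.png','pics/w1c.png',225,135,200,190,4)
E
```

```text
(no output)
```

View pics/w1c.png

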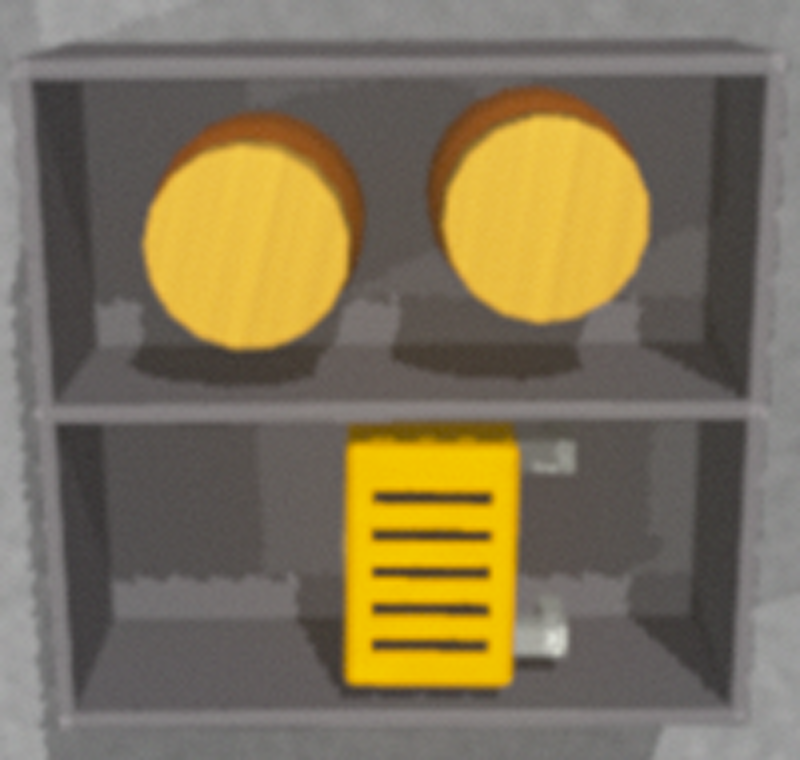

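```bash
python3 - <<'E'
from h import *
import pickle
np.set_printoptions(precision=4,suppress=True)
c=pickle.load(open('c1.pkl','rb'))
L=np.array([atz(c,225+x/4,135+y/4,.065) for x,y in [(519,442),(514,687),(347,685),(348,440)]])
print(L.mean(0),np.degrees(np.arctan2(*(L[0]+L[1]-L[2]-L[3])[[1,0]])),np.degrees(np.arctan2(*(L[1]+L[2]-L[3]-L[0])[[0,1]])),np.linalg.norm(L[0]-L[1]),np.linalg.norm(L[1]-L[2]))
t=P('top');s=P('scene');
T=[(413,258),(581,212),(614,326),(443,370)];W=[(519,442),(514,687),(347,685),(348,440)];S=[(357,385),(252,473),(188,422),(290,338)]
for a,b,d in zip(T,W,S):
    print(tri((t,360+a[0]/6,190+a[1]/6),(c,225+b[0]/4,135+b[1]/4)), tri((s,190+d[0]/6,220+d[1]/6),(c,225+b[0]/4,135+b[1]/4)))
C=np.array([atz(c,225+x/4,135+y/4,.066) for x,y in [(775,62),(742,717),(65,717),(20,65)]]);print(C.mean(0),C,np.degrees(np.arctan2(*(C[0]+C[1]-C[2]-C[3])[[1,0]])))
m=L.mean(0); plan((m[0],m[1],.13),105,5)
E
```

```text
[ 0.5308 -0.2732  0.065 ] 14.323689190165135 165.19241990386834 0.0662989643608687 0.043150572812266676
(array([ 0.5413, -0.2378,  0.067 ]), [np.float64(0.0026700991686918942), np.float64(0.0026700991686919515)]) (array([ 0.5435, -0.2376,  0.0597]), [np.float64(0.00015433961363180902), np.float64(0.00015433961363177663)])
(array([ 0.5589, -0.3022,  0.0627]), [np.float64(0.002099983334375214), np.float64(0.002099983334375273)]) (array([ 0.5612, -0.3013,  0.0611]), [np.float64(0.00036635356099124297), np.float64(0.00036635356099136147)])
(array([ 0.5179, -0.3183,  0.0496]), [np.float64(0.0019442604668037625), np.float64(0.0019442604668040268)]) (array([ 0.5195, -0.3112,  0.0612]), [np.float64(0.001322698406113744), np.float64(0.0013226984061135998)])
(array([ 0.5046, -0.2707, -0.014 ]), [np.float64(0.0015064299087734175), np.float64(0.0015064299087735266)]) (array([ 0.5021, -0.2484,  0.0589]), [np.float64(9.898880696911133e-05), np.float64(9.898880696915164e-05)])
[ 0.5123 -0.2351  0.066 ] [[ 0.5738 -0.1322  0.066 ]
 [ 0.6194 -0.2923  0.066 ]
 [ 0.45   -0.3378  0.066 ]
 [ 0.4059 -0.1782  0.066 ]] 15.168595940893125
from [ 0.499  -0.2069  0.304 ] psi 104.40 tilt 0.31 deg F [-0.6 -5.3  1.7] w 0.0853 t 2.20
-14.4 2.9 34.8 -0.0021
-14.4 2.8 34.8 -0.0021
-14.4 2.8 34.8 -0.0021
-14.4 2.8 34.8 -0.0021
-14.4 2.7 34.8 -0.0021
```

carry_out(
  motion="0 -14.5 2.8 35 -0.002; 0 -14.5 2.8 35 -0.002; 0 -14.5 2.8 35 -0.002; 0 -14 2.8 30 0; 0 -14 2.7 20 0; 0 0 0 0 0; 0 0 0 0 0; 0 0 0 0 0",
)

```text
clock: 3.2
tcp_pos: [0.5328, -0.2618, 0.1493]
orientation: [1.9, 2.5, 0.002]
contact_force: [0.3, -0.0, -0.3]
grip_width: 0.0857
```

```bash
python3 - <<'E'
from h import *
import pickle
p,y,M,o=pose(); c=P('wrist'); cv2.imwrite('pics/w2.png',grab_frame('wrist')[:,:,::-1]); pickle.dump(c,open('c2.pkl','wb')); print(p,y, r.get_obs()['tcp_pos'])
E
```

```text
[ 0.53280021 -0.26175595  0.14928702] 105.51914797844279 [ 0.53283454 -0.26174463  0.1492344 ]
```

View pics/w2.png

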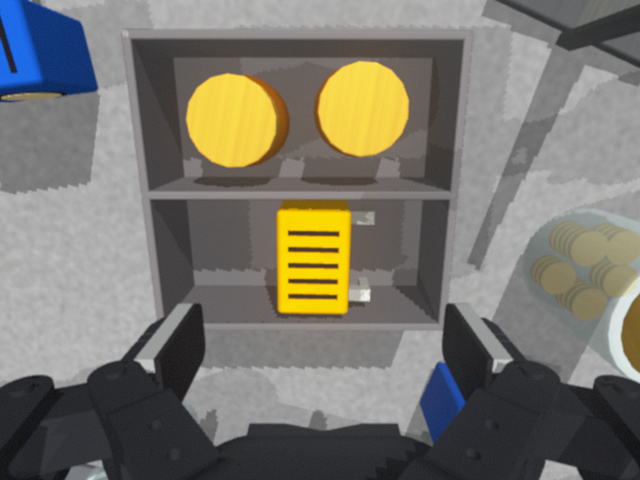

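```bash
python3 - <<'E'
from h import *
import pickle
np.set_printoptions(precision=4,suppress=True)
c=pickle.load(open('c2.pkl','rb'));c1=pickle.load(open('c1.pkl','rb'))
q=[(350,210),(348,314),(278,314),(278,209)]
W=[(519,442),(514,687),(347,685),(348,440)]
for z in (.06,.065):
  L=np.array([atz(c,x,y,z) for x,y in q])
  print(L.mean(0),np.degrees(np.arctan2(*(L[0]+L[1]-L[2]-L[3])[[1,0]])),np.linalg.norm(L[0]-L[1]),np.linalg.norm(L[1]-L[2]))
for a,b in zip(q,W): print(tri((c,*a),(c1,225+b[0]/4,135+b[1]/4)))
m=L.mean(0); plan((m[0],m[1],.04),104.7,5)
E
```

```text
[ 0.5308 -0.2753  0.06  ] 15.10994867346768 0.06714674283431502 0.04424258832442133
[ 0.5305 -0.2735  0.065 ] 15.109948673467724 0.06569555883286188 0.043286411842150194
(array([ 0.5426, -0.2365,  0.0634]), [np.float64(0.0004126756722840645), np.float64(0.0004126756722838981)])
(array([ 0.5608, -0.3019,  0.0605]), [np.float64(0.0002603584571905), np.float64(0.00026035845719034085)])
(array([ 0.5177, -0.3072,  0.0723]), [np.float64(0.000163831752062018), np.float64(0.00016383175206192838)])
(array([ 0.502 , -0.2477,  0.061 ]), [np.float64(9.859468962781144e-05), np.float64(9.859468962781278e-05)])
from [ 0.5328 -0.2617  0.1492] psi 105.52 tilt 0.09 deg F [-0.3 -0.2  0.9] w 0.0856 t 3.25
-2.1 -1.1 21.8 0.0029
-2.1 -1.1 21.8 0.0029
-2.2 -1.1 21.8 0.0029
-2.2 -1.1 21.8 0.0029
-2.2 -1.1 21.8 0.0029
```

carry_out(
  motion="0 -3 -1.5 25 0.005; 0 -3 -1.5 25 0.005; 0 -3 -1.5 25 0.004; 0 -2 -1 20 0; 0 0 0 15 0; 0 0 0 13 0; 0 0 0 0 0; 0 0 0 0 0",
)

```text
clock: 4.25
tcp_pos: [0.5303, -0.2744, 0.0258]
orientation: [1.919, 2.486, 0.0]
contact_force: [-0.8, -0.1, -0.0]
grip_width: 0.0853
```

```bash
python3 - <<'E'
from h import *
plan((.5305,-.274,.026),104.9,1)
c=P('wrist'); cv2.imwrite('pics/w3.png',grab_frame('wrist')[:,:,::-1])
E
```

```text
from [ 0.5303 -0.2744  0.0258] psi 104.68 tilt 0.05 deg F [-0.8 -0.1 -0. ] w 0.0853 t 4.25
0.4 0.3 -0.2 -0.0038
```

View pics/w3.png

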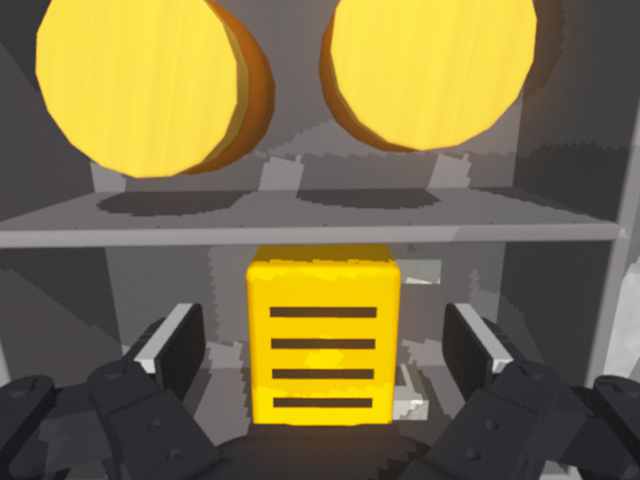

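The lamp is centred between the pads, with the right-hand finger between the claws. Closing now.

carry_out(
  motion="0.3 0 0 0 0; 0.5 0 0 0 0; 0.7 0 0 0 0; 1 0 0 0 0; 1 0 0 0 0; 1 0 0 0 0; 1 0 0 0 0; 1 0 0 0 0",
  newtons=45,
)

```text
clock: 5.3
tcp_pos: [0.5302, -0.2743, 0.0257]
orientation: [1.919, 2.487, 0.0]
contact_force: [-1.1, 1.7, 5.7]
grip_width: 0.0439
```

```bash
python3 - <<'E'
from h import *
plan((.5305,-.274,.026),104.9,1)
E
```

```text
from [ 0.5302 -0.2743  0.0257] psi 104.68 tilt 0.03 deg F [-1.1  1.7  5.7] w 0.0439 t 5.30
0.2 0.4 -0.3 -0.0039
```

carry_out(
  motion="1 0 0 -12 0; 1 0 0 -25 0; 1 0 0 -30 0; 1 0 0 -30 0; 1 0 0 -28 0; 1 0 0 -15 0; 1 0 0 0 0; 1 0 0 0 0",
)

```text
clock: 6.3
tcp_pos: [0.5292, -0.2736, 0.1641]
orientation: [-1.918, -2.486, 0.001]
contact_force: [0.1, -0.3, -4.4]
grip_width: 0.0437
```

```bash
python3 - <<'E'
from h import *
plan((.475,.013,.17),84,7)
c=P('wrist'); cv2.imwrite('pics/w4.png',grab_frame('wrist')[:,:,::-1])
E
```

```text
from [ 0.5292 -0.2736  0.1641] psi 104.69 tilt 0.12 deg F [ 0.1 -0.3 -4.4] w 0.0437 t 6.30
41.6 2.9 -0.8 0.0516
41.7 0.7 -0.8 0.0516
41.6 -1.4 -0.8 0.0516
41.5 -3.5 -0.8 0.0516
41.3 -5.7 -0.8 0.0516
40.9 -7.8 -0.8 0.0516
40.5 -9.9 -0.8 0.0516
```

View pics/w4.png

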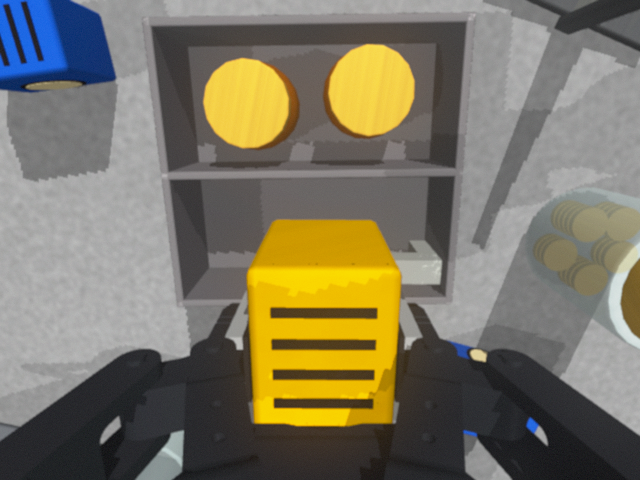

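carry_out(
  motion="1 21 1.5 0 0.03; 1 41 2 0 0.052; 1 42 0 0 0.052; 1 42 -2 0 0.052; 1 41 -4 0 0.052; 1 41 -6 0 0.052; 1 41 -8 0 0.052; 1 20 -5 0 0.02",
)

```text
clock: 7.35
tcp_pos: [0.4798, 0.0153, 0.1644]
orientation: [-2.333, -2.102, 0.002]
contact_force: [-0.7, -0.3, -3.7]
grip_width: 0.0435
```

carry_out(
  motion="1 0 0 25 0; 1 0 0 35 0; 1 0 0 35 0; 1 0 0 20 0; 1 0 0 5 0; 1 0 0 0 0; 1 0 0 0 0; 1 0 0 0 0",
)

```text
clock: 8.35
tcp_pos: [0.4815, 0.013, 0.046]
orientation: [2.335, 2.101, 0.002]
contact_force: [-0.3, -0.6, -4.4]
grip_width: 0.0433
```

```bash
python3 - <<'E'
from h import *
plan((.475,.013,.0247),84,1)
cv2.imwrite('pics/t5.png',grab_frame('top')[:,:,::-1])
E
```

```text
from [0.4815 0.013  0.046 ] psi 83.95 tilt 0.08 deg F [-0.3 -0.6 -4.4] w 0.0433 t 8.35
-0.7 -6.4 21.3 -0.0009
```

View pics/t5.png

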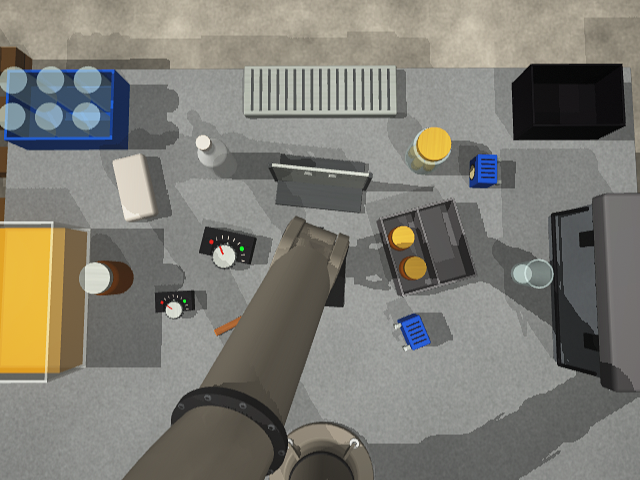

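carry_out(
  motion="1 0 -3 8 0; 1 0 -3 7 0; 1 0 0 4 0; 1 0 0 2 0; 1 0 0 1 0; 1 0 0 0 0; 1 0 0 0 0; 1 0 0 0 0",
)

```text
clock: 9.4
tcp_pos: [0.4744, 0.0134, 0.0246]
orientation: [-2.335, -2.099, -0.001]
contact_force: [-9.5, 0.6, 25.2]
grip_width: 0.0435
```

carry_out(
  motion="1 0 0 -0.5 0; 1 0 0 0 0; 0.6 0 0 0 0; 0.3 0 0 0 0; 0 0 0 0 0; 0 0 0 0 0; 0 0 0 0 0; 0 0 0 0 0",
)

```text
clock: 10.4
tcp_pos: [0.475, 0.0134, 0.0237]
orientation: [-2.336, -2.101, 0.0]
contact_force: [-0.7, -0.2, 0.1]
grip_width: 0.0859
```

```bash
python3 - <<'E'
from h import *
plan((.475,.013,.0247),84,1)
cv2.imwrite('pics/w6.png',grab_frame('wrist')[:,:,::-1])
E
```

```text
from [0.475  0.0134 0.0237] psi 83.94 tilt 0.00 deg F [-0.7 -0.2  0.1] w 0.0859 t 10.40
-0.4 0.1 -1.0 -0.0011
```

View pics/w6.png

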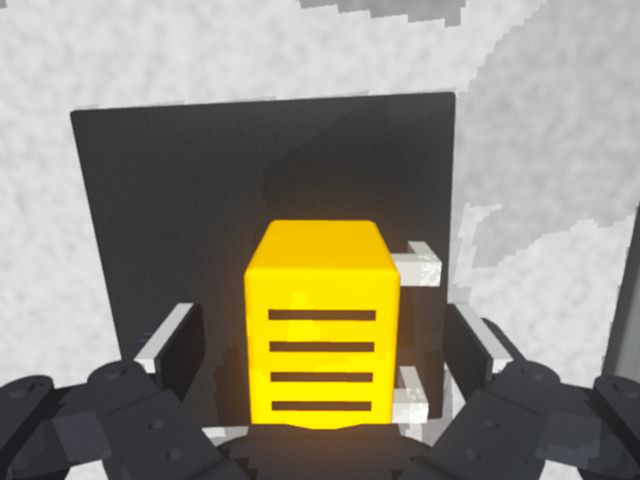

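carry_out(
  motion="0 0 0 -25 0; 0 0 0 -35 0; 0 0 0 -40 -0.15; 0 0 0 -40 -0.18; 0 0 0 -20 -0.18; 0 0 0 0 -0.18; 0 0 0 0 -0.18; 0 0 0 0 -0.18",
)

```text
clock: 11.45
tcp_pos: [0.4748, 0.0134, 0.1838]
orientation: [-0.96, -2.991, -0.0]
contact_force: [0.1, -0.3, 0.7]
grip_width: 0.0856
```

carry_out(
  motion="0 0 0 0 -0.18; 0 0 0 0 -0.18; 0 0 0 0 -0.16; 0 0 0 0 0; 0 0 0 0 0; 0 0 0 0 0; 0 0 0 0 0; 0 0 0 0 0",
)

```text
clock: 12.45
tcp_pos: [0.4749, 0.0135, 0.1838]
orientation: [-0.168, -3.137, -0.0]
contact_force: [0.6, 0.2, -0.2]
grip_width: 0.0854
```

```bash
python3 - <<'E'
from h import *
import pickle
plan((.475,.013,.03),174,1)
c=P('wrist');cv2.imwrite('pics/w7.png',grab_frame('wrist')[:,:,::-1]);pickle.dump(c,open('c7.pkl','wb'))
E
```

```text
from [0.4749 0.0135 0.1838] psi 173.87 tilt 0.01 deg F [ 0.6  0.2 -0.2] w 0.0854 t 12.45
-0.1 -0.4 153.8 -0.0023
```

View pics/w7.png

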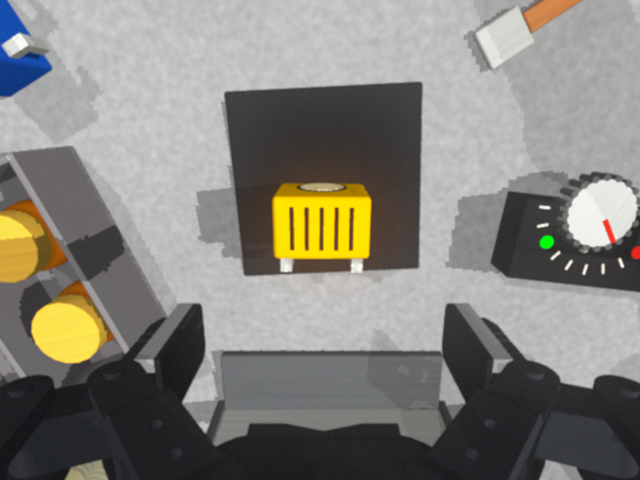

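carry_out(
  motion="0 -25 0 -20 0; 0 -40 0 -20 0; 0 -40 0 -20 0; 0 -40 0 -10 0; 0 -25 0 0 0; 0 0 0 0 0; 0 0 0 0 0; 0 0 0 0 0",
)

```text
clock: 13.5
tcp_pos: [0.643, -0.0045, 0.2538]
orientation: [-0.167, -3.136, -0.001]
contact_force: [0.2, -0.1, 0.1]
grip_width: 0.0855
```

```bash
python3 - <<'E'
from h import *
import pickle
plan((.475,.013,.03),174,1)
c=P('wrist');cv2.imwrite('pics/w8.png',grab_frame('wrist')[:,:,::-1]);pickle.dump(c,open('c8.pkl','wb'))
cv2.imwrite('pics/s8.png',grab_frame('scene')[:,:,::-1])
crop('pics/w7.png','pics/w7c.png',220,75,210,210,3)
E
```

```text
from [ 0.643  -0.0045  0.2538] psi 173.89 tilt 0.05 deg F [ 0.2 -0.1  0.1] w 0.0855 t 13.50
168.9 -0.5 223.8 -0.0019
```

View pics/w8.png

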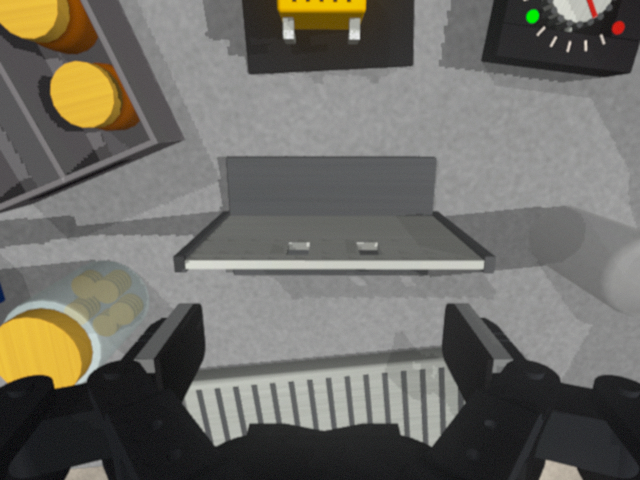

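View pics/w7c.png

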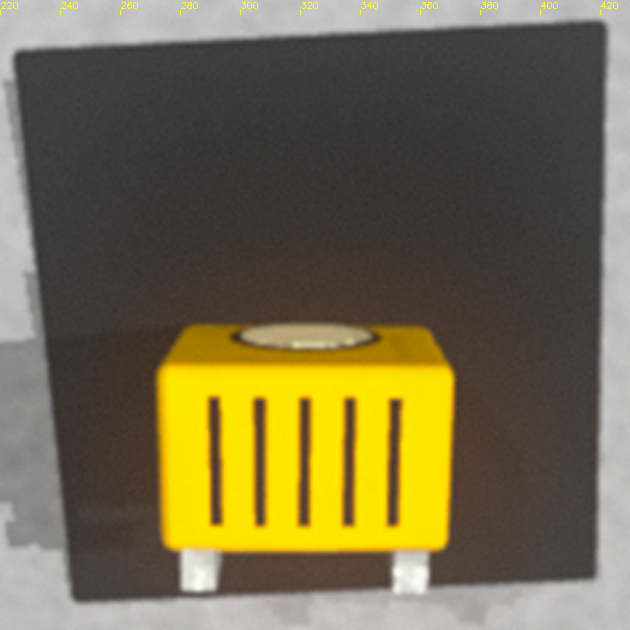

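Panel and lamp are both clear. Zooming in on the panel.

```bash
python3 - <<'E'
from h import *
crop('pics/w8.png','pics/w8c.png',165,145,170,140,4)
crop('pics/w8.png','pics/w8d.png',325,145,180,140,4)
crop('pics/s8.png','pics/s8c.png',300,230,100,80,7)
E
```

```text
(no output)
```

View pics/w8c.png

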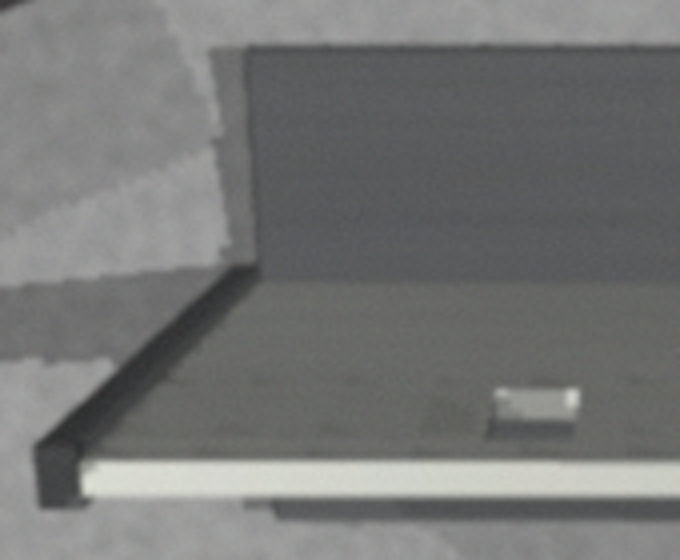

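View pics/w8d.png

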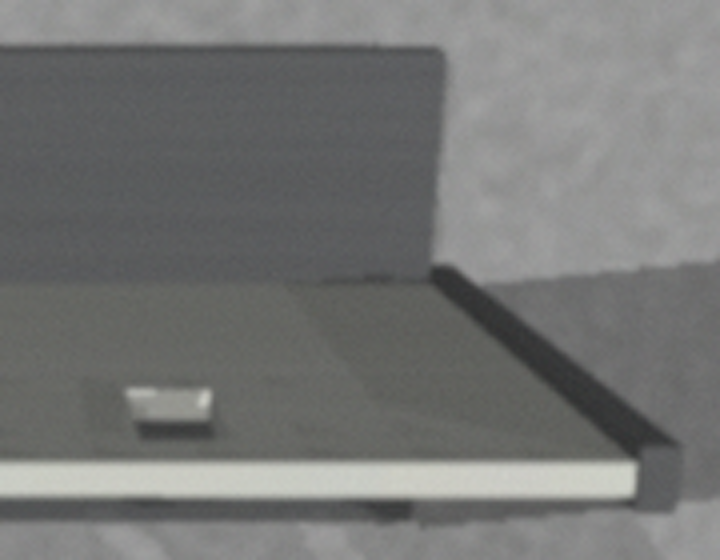

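View pics/s8c.png

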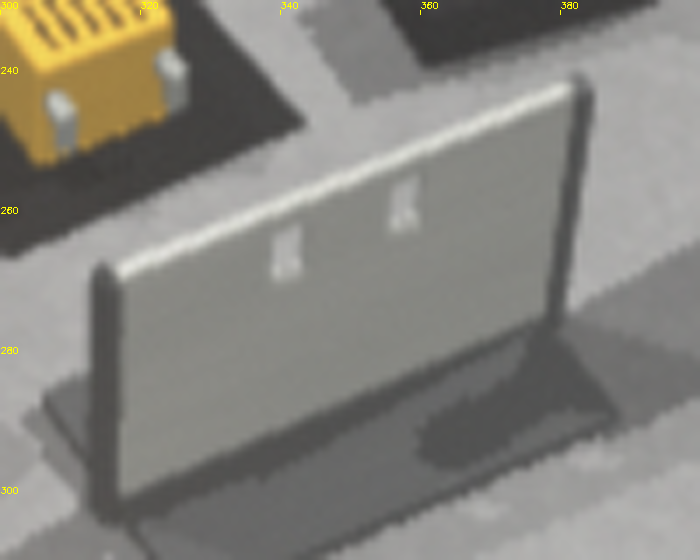

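```bash
python3 - <<'E'
from h import *
import pickle
np.set_printoptions(precision=4,suppress=True)
c7=pickle.load(open('c7.pkl','rb'));c8=pickle.load(open('c8.pkl','rb'));s=P('scene');t=P('top')
A=np.array([atz(c8,u,v,.142) for u,v in [(185,259.75),(484.25,259.75),(185,269.5),(484.25,269.5)]])
print(A); ctr=A.mean(0); yv=(A[1]+A[3]-A[0]-A[2]); print('L',np.linalg.norm(A[1]-A[0]),np.linalg.norm(A[0]-A[2]))
yaw=np.degrees(np.arctan2(-yv[0],yv[1])); print('panel',ctr,'yaw',yaw)
# heights by tri w/ scene
print(tri((c8,185,259.75),(s,300+118/7,230+270/7)), tri((c8,484.25,264.6),(s,300+567/7,230+88/7)), 'top view',tri((c8,185,264.6),(t,260+652/6,150+147/6)),tri((c8,484.25,264.6),(t,260+75/6,150+90/6)))
a=np.radians(yaw);X=np.array([np.cos(a),np.sin(a),0]);Y=np.array([-np.sin(a),np.cos(a),0])
O=ctr.copy();O[2]=0
for y in (-34,-18,18,34):
  for z in (.1,.13): 
    u,v=proj(c8,O-.003*X+Y*y/1000+np.array([0,0,z])); print(y,z,'full',(round(u,1),round(v,1)))
print('meas slots: L cols',165+490/4,165+578/4,'R',325+126/4,325+213/4,'rows',145+388/4,145+437/4)
for z in (.064,.0625):
  L=np.array([atz(c7,220+x/3,75+y/3,z) for x,y in [(454,366),(158,366),(163,550),(448,550)]])
  print('lamp',L.mean(0),np.linalg.norm(L[0]-L[1]),np.linalg.norm(L[2]-L[1]),'yaw',np.degrees(np.arctan2(-(L[0]-L[1])[0],(L[0]-L[1])[1])),np.degrees(np.arctan2(-(L[3]-L[2])[0],(L[3]-L[2])[1])))
m=L.mean(0);plan((m[0],m[1],.18),174,3)
# foot check
print('foot front corners',atz(c8,165+247/4,145+46/4,.01),atz(c8,325+442/4,145+46/4,.01),O-.06*X-.1*Y,O-.06*X+.1*Y)
E
```

```text
[[ 0.6517 -0.0971  0.142 ]
 [ 0.6728  0.1011  0.142 ]
 [ 0.6585 -0.0985  0.142 ]
 [ 0.6798  0.1012  0.142 ]]
L 0.1993683829477613 0.0069518189480105635
panel [0.6657 0.0017 0.142 ] yaw -6.093072718913149
(array([ 0.654 , -0.0976,  0.1377]), [np.float64(0.0015340868927266268), np.float64(0.0015340868927266695)]) (array([0.6773, 0.101 , 0.1381]), [np.float64(0.0015615979750251655), np.float64(0.0015615979750251093)]) top view (array([ 0.6573, -0.1022,  0.1316]), [np.float64(0.0011095049482914361), np.float64(0.0011095049482912794)]) (array([0.6696, 0.0941, 0.1598]), [np.float64(0.0005542238024584395), np.float64(0.000554223802458438)])
-34 0.1 full (np.float64(288.8), np.float64(242.1))
-34 0.13 full (np.float64(285.3), np.float64(254.6))
-18 0.1 full (np.float64(309.7), np.float64(242.1))
-18 0.13 full (np.float64(308.3), np.float64(254.6))
18 0.1 full (np.float64(356.6), np.float64(242.1))
18 0.13 full (np.float64(360.1), np.float64(254.6))
34 0.1 full (np.float64(377.5), np.float64(242.1))
34 0.13 full (np.float64(383.1), np.float64(254.6))
meas slots: L cols 287.5 309.5 R 356.5 378.25 rows 242.0 254.25
lamp [0.474  0.0136 0.064 ] 0.06483197459942922 0.0426122465078867 yaw -6.099648753030107 -6.102980510891636
lamp [0.4744 0.0135 0.0625] 0.06520333590725473 0.04285633192546541 yaw -6.099648753030093 -6.102980510891606
from [ 0.6434 -0.0045  0.254 ] psi 173.90 tilt 0.03 deg F [0.1 0.1 0.2] w 0.0856 t 13.60
56.7 -0.0 24.7 -0.0006
56.7 0.0 24.7 -0.0006
56.7 0.0 24.7 -0.0006
foot front corners [ 0.5956 -0.0898  0.01  ] [0.6165 0.1057 0.01  ] [ 0.5954 -0.0914  0.    ] [0.6167 0.1075 0.    ]
```

carry_out(
  motion="0 25 0 0 0; 0 40 0 10 0; 0 40 0 15 0; 0 40 0 20 0; 0 25 0 30 0; 0 0 0 30 0; 0 0 0 10 0; 0 0 0 0 0",
)

```text
clock: 14.6
tcp_pos: [0.4751, 0.0133, 0.1389]
orientation: [-0.168, -3.137, 0.001]
contact_force: [-0.4, -0.5, 1.0]
grip_width: 0.0851
```

```bash
python3 - <<'E'
from h import *
plan((.4744,.0136,.026),173.9,1)
E
```

```text
from [0.4751 0.0133 0.1389] psi 173.88 tilt 0.03 deg F [-0.4 -0.5  1. ] w 0.0851 t 14.60
0.7 0.2 112.9 -0.0004
```

carry_out(
  motion="0 0.7 0.2 30 0; 0 0 0 35 0; 0 0 0 28 0; 0 0 0 15 0; 0 0 0 5 0; 0 0 0 0 0; 0.2 0 0 0 0; 0.6 0 0 0 0",
)

```text
clock: 15.6
tcp_pos: [0.4751, 0.0135, 0.0269]
orientation: [0.168, 3.135, 0.001]
contact_force: [-1.7, -1.0, 5.4]
grip_width: 0.0656
```

carry_out(
  motion="1 0 0 0 0; 1 0 0 0 0; 1 0 0 0 0; 1 0 0 0 0; 1 0 0 -10 0; 1 0 0 -25 0; 1 0 0 0 0; 1 0 0 0 0",
  newtons=45,
)

```text
clock: 16.6
tcp_pos: [0.4739, 0.014, 0.0605]
orientation: [-0.167, -3.137, -0.0]
contact_force: [-0.6, -0.1, -3.8]
grip_width: 0.0652
```

```bash
python3 - <<'E'
from h import *
plan((.4744,.0136,.026),173.9,1)
cv2.imwrite('pics/w9.png',grab_frame('wrist')[:,:,::-1])
E
```

```text
from [0.4739 0.014  0.0605] psi 173.92 tilt 0.02 deg F [-0.6 -0.1 -3.8] w 0.0652 t 16.60
-0.5 -0.3 34.5 0.0004
```

View pics/w9.png

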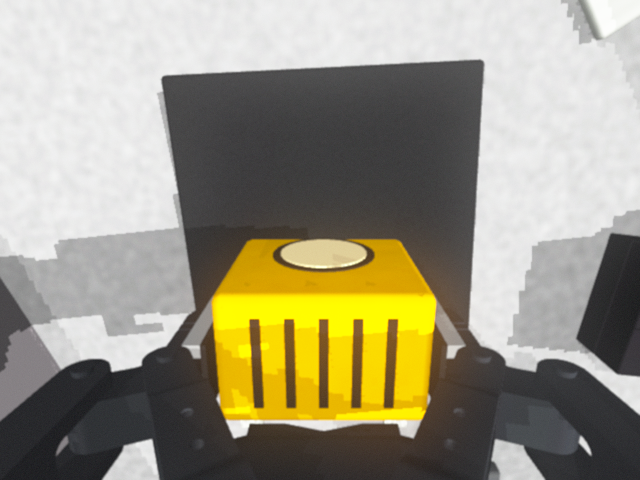

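```bash
python3 - <<'E'
from h import *
np.set_printoptions(precision=4,suppress=True)
crop('pics/w9.png','pics/w9c.png',205,230,240,200,3)
p,y,M,o=pose();c=P('wrist')
for u,v in [(217,294),(435,294),(218,418),(430,418)]:
    q=atz(c,u,v,p[2]+.0375); print((M.T@(q-p))*1000)
a=np.radians(-6.09);X=np.array([np.cos(a),np.sin(a),0]);O=np.array([.6657,.0017,0])
for xl in (-80,-50,-26.5):
    w=O+X*xl/1000; print(xl,w)
plan(O-.08*X+[0,0,.082+.0225],173.91,4)
E
```

```text
[ 23.799  -29.1597 -37.4736]
[ 23.8252  32.2251 -37.4792]
[-17.9541 -31.8776 -37.515 ]
[-17.9326  33.9085 -37.521 ]
-80 [0.5862 0.0102 0.    ]
-50 [0.616 0.007 0.   ]
-26.5 [0.6393 0.0045 0.    ]
from [0.4737 0.0139 0.0603] psi 173.91 tilt 0.06 deg F [-0.  -0.  -4.3] w 0.0655 t 16.65
-28.1 2.1 -11.1 0.0000
-28.1 2.1 -11.1 0.0000
-28.1 2.1 -11.1 0.0000
-28.1 2.1 -11.1 0.0000
```

View pics/w9c.png

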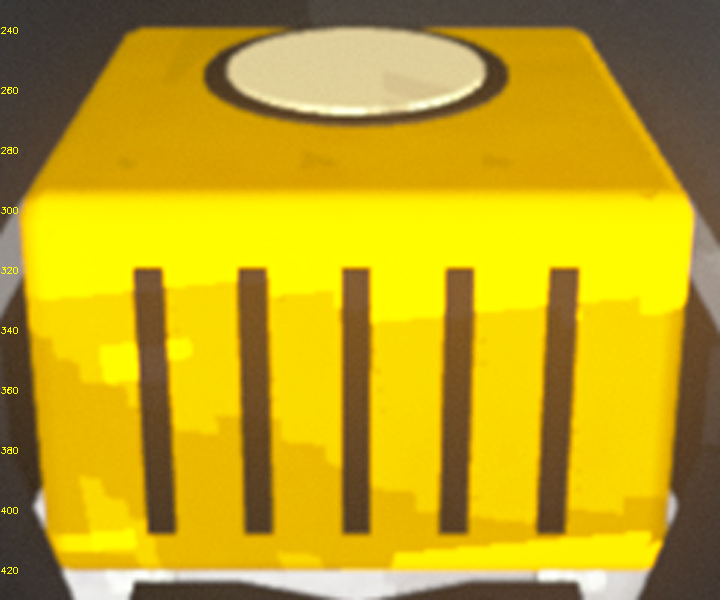

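carry_out(
  motion="1 -8 1 -14 0; 1 -22 1.5 -14 0; 1 -26 1.7 -12 0; 1 -26 1.7 -4.2 0; 1 -20 1.3 0 0; 1 -10 0.5 0 0; 1 0 0 0 0; 1 0 0 0 0",
)

```text
clock: 17.65
tcp_pos: [0.5852, 0.0094, 0.1044]
orientation: [-0.168, -3.135, 0.0]
contact_force: [-0.4, -0.4, -2.9]
grip_width: 0.0655
```

```bash
cat >> h.py <<'E'
def panelrel():
    p,y,M,o=pose(); a=np.radians(-6.09); d=p-np.array([.6657,.0017,0])
    print('TCP in panel mm: x %.1f y %.1f z %.1f psi %.2f'%(1000*(d[0]*np.cos(a)+d[1]*np.sin(a)),1000*(-d[0]*np.sin(a)+d[1]*np.cos(a)),1000*d[2],y),'F',np.round(o['contact_force'],1),'M',np.round(o['moment'],2),'w %.4f t %.2f'%(o['grip_width'],o['clock']))
E
python3 - <<'E'
from h import *
panelrel()
cv2.imwrite('pics/s10.png',grab_frame('scene')[:,:,::-1]);cv2.imwrite('pics/w10.png',grab_frame('wrist')[:,:,::-1])
crop('pics/s10.png','pics/s10c.png',290,190,130,120,6)
E
```

```text
TCP in panel mm: x -80.9 y -0.9 z 104.4 psi 173.88 F [-0.4 -0.4 -2.9] M [-0.01  0.03 -0.01] w 0.0655 t 17.65
```

View pics/s10c.png

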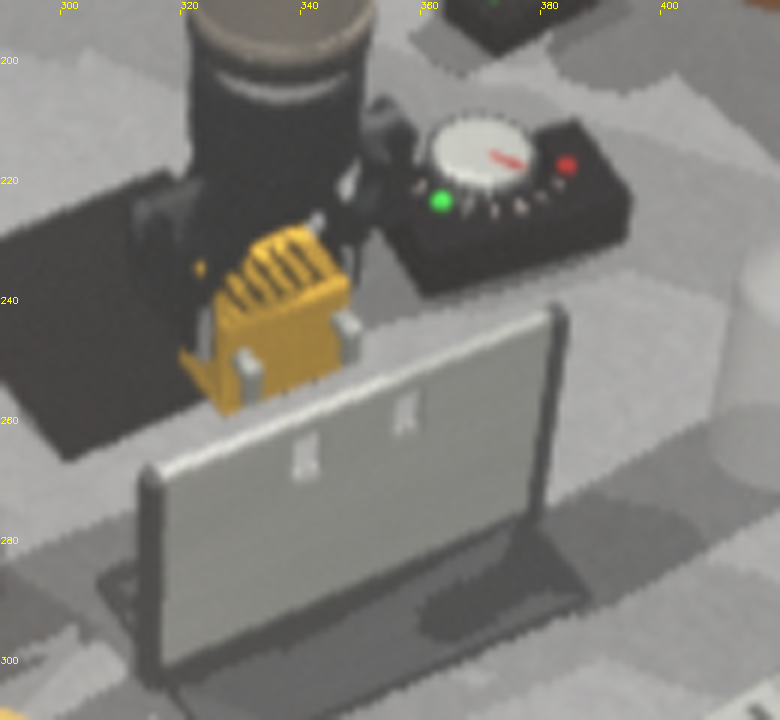

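View pics/w10.png

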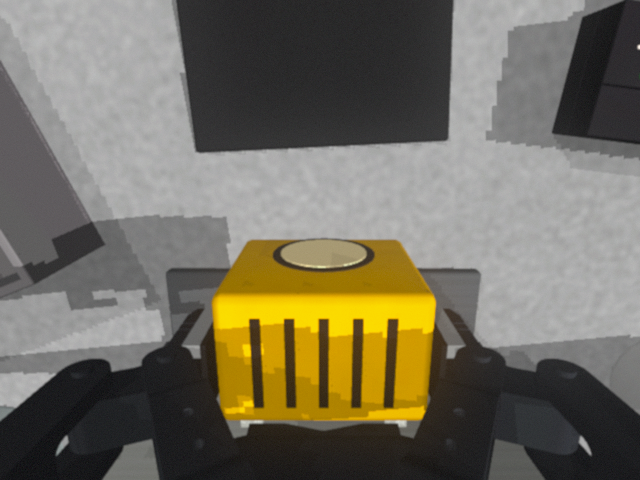

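```bash
python3 - <<'E'
from h import *
s=P('scene');a=np.radians(-6.09);X=np.array([np.cos(a),np.sin(a),0]);Y=np.array([-np.sin(a),np.cos(a),0]);Z=np.array([0,0,1.]);O=np.array([.6657,.0017,0])
L=O+X*(-.0809-.0015)+Y*(-.0009+.001)+Z*(.1044-.0225)
for y in(-.026,.026):
  u,v=proj(s,L+X*.037+Y*y+Z*.033); print('claw',(u-290)*6,(v-190)*6)
  u,v=proj(s,O+X*.003+Y*y+Z*.115); print('slot',(u-290)*6,(v-190)*6)
E
```

```text
claw 253.3278136992708 379.37649944892064
slot 308.1075186769822 450.6414696595225
claw 352.19834282538966 339.3792378556189
slot 408.2082995943174 409.0480847766423
```

carry_out(
  motion="1 -8 0 1 0; 1 -10 0 0 0; 1 -10 0 0 0; 1 -8 0 0 0; 1 -5 0 0 0; 1 -2 0 0 0; 1 0 0 0 0; 1 0 0 0 0",
)

```text
clock: 18.75
tcp_pos: [0.6289, 0.0049, 0.1039]
orientation: [-0.167, -3.137, -0.0]
contact_force: [-0.7, 0.1, -3.8]
grip_width: 0.0653
```

```bash
python3 - <<'E'
from h import *
panelrel()
cv2.imwrite('pics/s11.png',grab_frame('scene')[:,:,::-1])
crop('pics/s11.png','pics/s11c.png',290,190,130,120,6)
E
```

```text
TCP in panel mm: x -37.0 y -0.7 z 103.9 psi 173.89 F [-0.7  0.1 -3.8] M [-0.04 -0.06  0.04] w 0.0653 t 18.75
```

View pics/s11c.png

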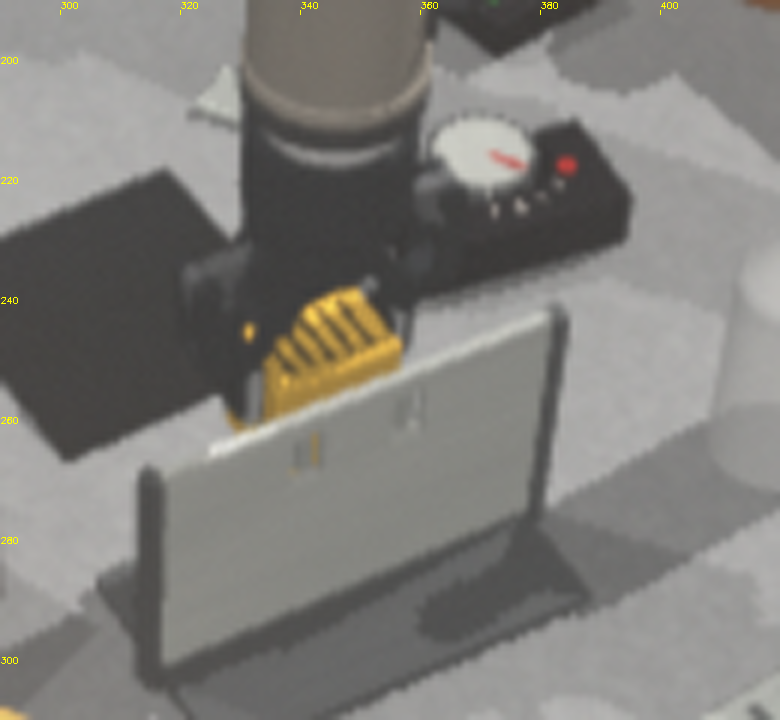

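carry_out(
  motion="1 -4 0 0 0; 1 -4 0 0 0; 1 -2 0 0 0; 1 -1 0 0 0; 1 0 0 0 0; 1 0 0 0 0; 1 0 0 0 0; 1 0 0 0 0",
)

```text
clock: 19.8
tcp_pos: [0.6401, 0.0037, 0.104]
orientation: [-0.167, -3.137, -0.0]
contact_force: [0.1, 0.1, -4.5]
grip_width: 0.0653
```

```bash
python3 - <<'E'
from h import *
panelrel()
E
```

```text
TCP in panel mm: x -25.7 y -0.7 z 104.0 psi 173.89 F [ 0.1  0.1 -4.5] M [0.01 0.01 0.  ] w 0.0653 t 19.80
```

carry_out(
  motion="1 -1 0 0 0; 1 0 0 0 0; 1 -1 0 0 0; 1 0 0 0 0; 1 -0.7 0 0 0; 1 0 0 0 0; 1 0 0 0 0; 1 0 0 0 0",
)

```text
clock: 20.8
tcp_pos: [0.6415, 0.0035, 0.1037]
orientation: [-0.168, -3.134, -0.0]
contact_force: [-5.6, 0.5, -0.5]
grip_width: 0.0652
```

```bash
python3 - <<'E'
from h import *
panelrel()
E
```

```text
TCP in panel mm: x -24.3 y -0.8 z 103.7 psi 173.88 F [-5.6  0.5 -0.5] M [ 0.09  1.08 -0.16] w 0.0652 t 20.80
```

carry_out(
  motion="1 2.8 0 0 0; 1 0 0 0 0; 1 0 0 3 0; 1 0 0 4 0; 1 0 0 4 0; 1 0 0 3 0; 1 0 0 0 0; 1 0 0 0 0",
)

```text
clock: 21.8
tcp_pos: [0.6401, 0.0037, 0.09]
orientation: [0.167, 3.137, 0.0]
contact_force: [-0.7, 0.1, -3.0]
grip_width: 0.0653
```

```bash
python3 - <<'E'
from h import *
panelrel()
cv2.imwrite('pics/s12.png',grab_frame('scene')[:,:,::-1])
crop('pics/s12.png','pics/s12c.png',290,190,130,120,6)
E
```

```text
TCP in panel mm: x -25.6 y -0.8 z 90.0 psi 173.89 F [-0.7  0.1 -3. ] M [-0.02  0.03 -0.01] w 0.0653 t 21.80
```

View pics/s12c.png

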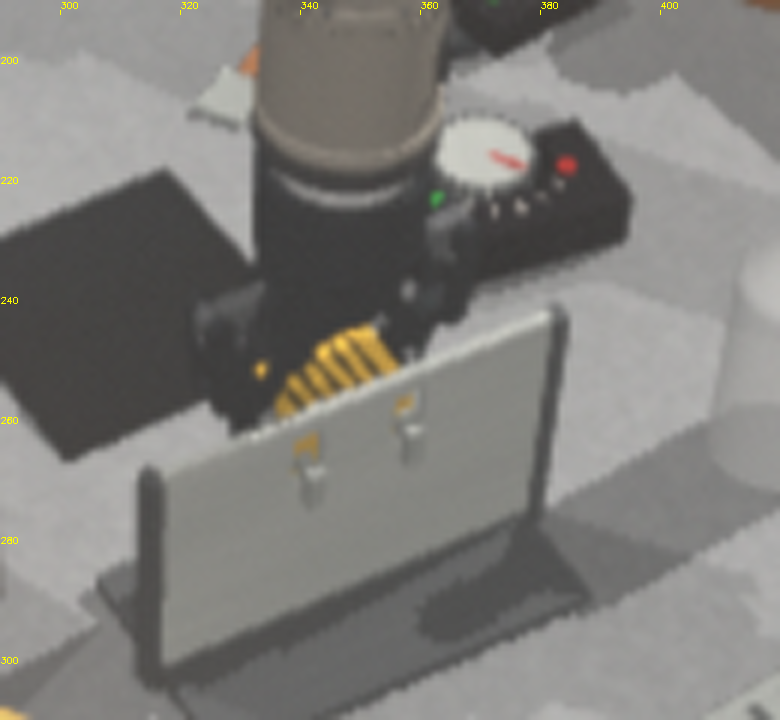

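Both claws are hooked behind the plate. Pushing down the last few millimetres.

carry_out(
  motion="1 0 0 2 0; 1 0 0 1.5 0; 1 0 0 1 0; 1 0 0 0.5 0; 1 0 0 0.5 0; 1 0 0 0 0; 1 0 0 0 0; 1 0 0 0 0",
)

```text
clock: 22.85
tcp_pos: [0.6402, 0.0038, 0.0868]
orientation: [0.168, 3.137, 0.002]
contact_force: [-10.2, 0.8, 14.4]
grip_width: 0.0653
```

```bash
python3 - <<'E'
from h import *
panelrel()
E
```

```text
TCP in panel mm: x -25.6 y -0.7 z 86.8 psi 173.88 F [-10.2   0.8  14.4] M [0.12 1.39 0.  ] w 0.0653 t 22.85
```

carry_out(
  motion="1 0 0 0.7 0; 1 0 0 0 0; 1 0 0 -1 0; 0.6 0 0 0 0; 0.3 0 0 0 0; 0 0 0 0 0; 0 0 0 0 0; 0 0 0 0 0",
)

```text
clock: 23.85
tcp_pos: [0.6402, 0.0037, 0.0848]
orientation: [0.167, 3.137, -0.0]
contact_force: [-0.4, 0.4, 0.2]
grip_width: 0.0851
```

carry_out(
  motion="0 0 0 -15 0; 0 0 0 -30 0; 0 5 0 -40 0; 0 15 5 -40 0; 0 20 10 -30 0; 0 20 10 -10 0; 0 0 0 0 0; 0 0 0 0 0",
)

```text
clock: 24.85
tcp_pos: [0.5834, 0.0345, 0.25]
orientation: [0.168, 3.137, -0.0]
contact_force: [0.1, -0.0, 1.8]
grip_width: 0.0854
```

```bash
python3 - <<'E'
from h import *
import pickle
panelrel(); plan((.5,.2,.2),174,1)
c=P('wrist');pickle.dump(c,open('c13.pkl','wb'));cv2.imwrite('pics/w13.png',grab_frame('wrist')[:,:,::-1])
cv2.imwrite('pics/s13.png',grab_frame('scene')[:,:,::-1])
crop('pics/s13.png','pics/s13c.png',290,190,130,120,6)
E
```

```text
TCP in panel mm: x -85.3 y 23.9 z 250.0 psi 173.88 F [ 0.1 -0.   1.8] M [-0.05 -0.04 -0.02] w 0.0854 t 24.85
from [0.5834 0.0345 0.25  ] psi 173.88 tilt 0.03 deg F [ 0.1 -0.   1.8] w 0.0854 t 24.85
100.6 155.7 50.0 -0.0021
```

View pics/s13c.png

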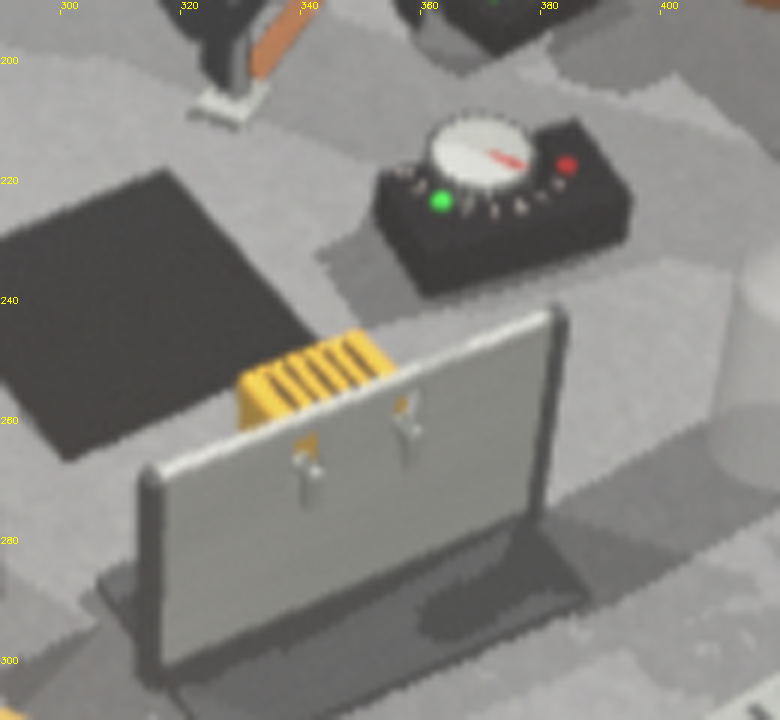

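View pics/w13.png

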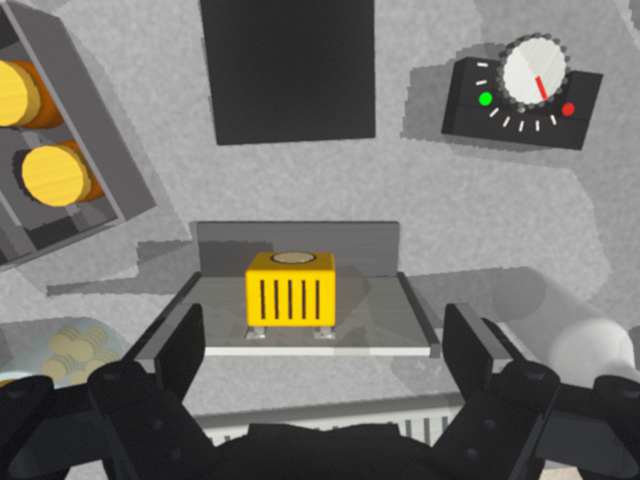

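```bash
python3 - <<'E'
from h import *
import pickle
s=P('scene');c=pickle.load(open('c13.pkl','rb'));a=np.radians(-6.09);X=np.array([np.cos(a),np.sin(a),0]);Y=np.array([-np.sin(a),np.cos(a),0]);Z=np.array([0,0,1.]);O=np.array([.6657,.0017,0])
for zz in (.064,.067):
  L=O+X*(-.026)+Z*zz
  for n,q in dict(fR=(-.022,-.033,.06),fL=(-.022,.033,.06),bL=(.022,.033,.06),bR=(.022,-.033,.06),bot=(-.022,-.033,0)).items():
    w=L+X*q[0]+Y*q[1]+Z*q[2];u,v=proj(s,w); print(n,'wrist',np.round(proj(c,w),1),'scene crop',round((u-290)*6),round((v-190)*6))
  for y in(-.026,.026):
    for z in (.022,.044):
      u,v=proj(s,L+X*.037+Y*y+Z*z); print('claw',y,z,round((u-290)*6),round((v-190)*6))
crop('pics/w13.png','pics/w13c.png',180,210,270,150,3)
crop('pics/s13.png','pics/s13d.png',325,235,50,45,16)
E
```

```text
fR wrist [242.2 278. ] scene crop 237 367
fL wrist [334.8 277.9] scene crop 363 317
bL wrist [334.3 333.1] scene crop 415 380
bR wrist [245.5 333.1] scene crop 287 432
bot wrist [255.7 251.6] scene crop 233 456
claw -0.026 0.022 314 505
claw -0.026 0.044 317 473
claw 0.026 0.022 413 464
claw 0.026 0.044 417 431
fR wrist [241.4 279.6] scene crop 238 363
fL wrist [334.9 279.5] scene crop 364 312
bL wrist [334.4 335.2] scene crop 415 375
bR wrist [244.8 335.2] scene crop 287 428
bot wrist [255.1 252.7] scene crop 234 451
claw -0.026 0.022 315 501
claw -0.026 0.044 317 469
claw 0.026 0.022 414 459
claw 0.026 0.044 417 427
```

View pics/w13c.png

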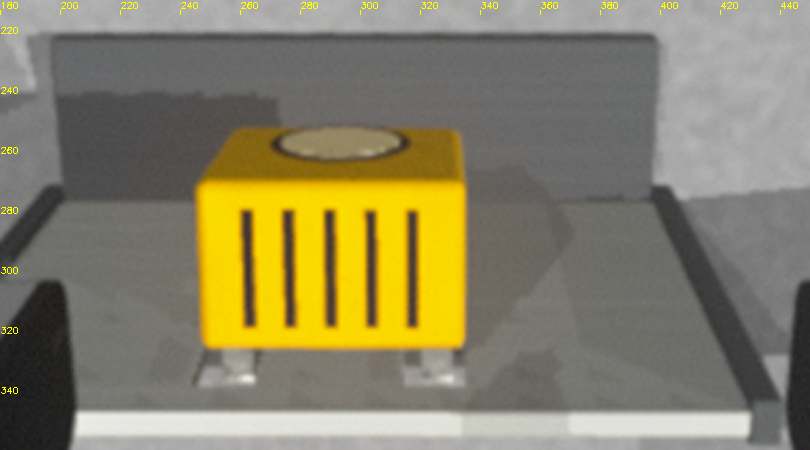

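View pics/s13d.png

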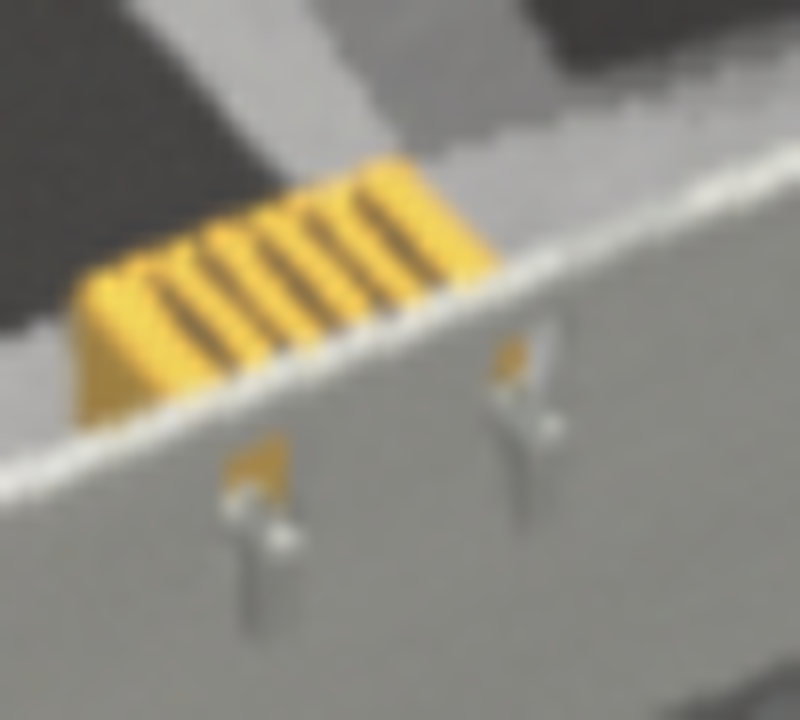

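```bash
python3 - <<'E'
from h import *
import pickle
c=pickle.load(open('c13.pkl','rb'));a=np.radians(-6.09);X=np.array([np.cos(a),np.sin(a),0]);Y=np.array([-np.sin(a),np.cos(a),0]);Z=np.array([0,0,1.]);O=np.array([.6657,.0017,0])
for n,w in dict(plate_fL=O-X*.003+Y*.1+Z*.142,foot_fR=O-X*.06-Y*.1+Z*.01,foot_fL=O-X*.06+Y*.1+Z*.01).items(): print(n,np.round((np.array(proj(c,w))-[180,210])*3))
E
```

```text
plate_fL [752. 412.]
foot_fR [46. 38.]
foot_fL [661.  38.]
```

```bash
python3 - <<'E'
from h import *
plan((.45,.215,.14),135,6)
E
```

```text
from [0.5833 0.0342 0.2494] psi 173.84 tilt 0.05 deg F [ 0.5 -0.5  0.1] w 0.0850 t 24.95
25.3 27.6 18.2 0.1130
28.3 24.5 18.2 0.1130
30.9 21.2 18.2 0.1130
33.1 17.6 18.2 0.1130
34.8 13.7 18.2 0.1130
36.2 9.7 18.2 0.1130
```

carry_out(
  motion="0.5 25 28 15 0.113; 1 28 24 18 0.113; 1 31 21 18 0.113; 1 33 18 18 0.113; 1 35 14 18 0.113; 1 36 10 15 0.113; 1 0 0 7 0; 1 0 0 0 0",
  newtons=40,
)

```text
clock: 25.95
tcp_pos: [0.4508, 0.2152, 0.1402]
orientation: [1.201, 2.903, -0.003]
contact_force: [0.0, -0.4, 0.6]
grip_width: -0.0001
```

carry_out(
  motion="1 0 0 0 0; 1 0 0 0 0; 1 0 0 0 0; 1 0 0 0 0; 1 0 0 0 0; 1 0 0 0 0; 1 0 0 0 0; 1 0 0 0 0",
)

```text
clock: 26.95
tcp_pos: [0.4504, 0.2161, 0.1408]
orientation: [-1.201, -2.903, -0.0]
contact_force: [-0.1, -0.6, 0.3]
grip_width: -0.0
```

```bash
python3 - <<'E'
from h import *
import pickle
plan((.45,.215,.14),135,1)
c=P('wrist');pickle.dump(c,open('c14.pkl','wb'));cv2.imwrite('pics/w14.png',grab_frame('wrist')[:,:,::-1])
E
```

```text
from [0.4504 0.2161 0.1408] psi 135.05 tilt 0.00 deg F [-0.1 -0.6  0.3] w -0.0000 t 26.95
-0.5 -1.0 0.8 0.0008
```

View pics/w14.png

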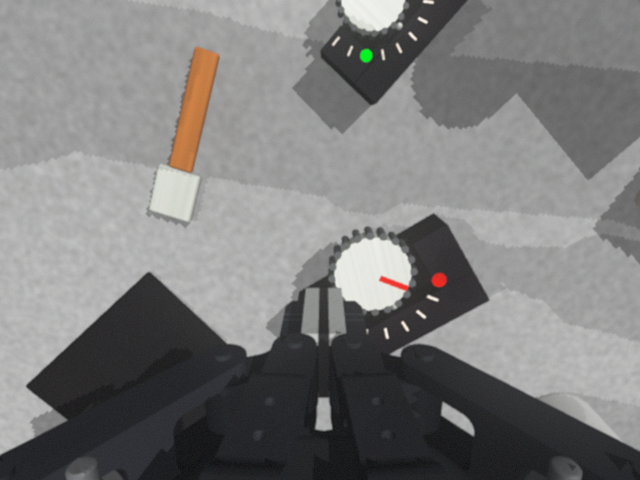

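```bash
python3 - <<'E'
from h import *
crop('pics/w14.png','pics/w14c.png',280,200,220,150,3)
E
```

```text
(no output)
```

View pics/w14c.png

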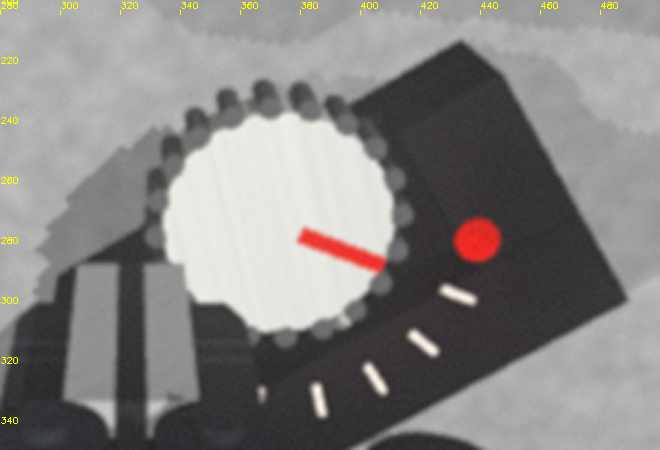

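```bash
python3 - <<'E'
from h import *
import pickle
np.set_printoptions(precision=4,suppress=True)
c=pickle.load(open('c14.pkl','rb'));f=lambda x,y,z=.034:atz(c,280+x/3,200+y/3,z)
hub=f(279.5,222.5);mark=f(385,266);red=f(477,240);ang=lambda v:np.degrees(np.arctan2(v[1],v[0]))
print('hub',hub,'mark r',np.linalg.norm(mark-hub),ang(mark-hub),'red r',np.linalg.norm(red-hub),ang(red-hub))
for x,y in [(458,296),(422,343),(375,379),(319,400)]:
    v=f(x,y)-hub; print('tick r %.4f ang %.1f'%(np.linalg.norm(v),ang(v)))
# ribs angles (tops ~ z .034)
for x,y in [(155,236),(156,199),(172,160),(198,136),(229,111),(264,101),(303,105),(346,122),(376,147),(396,180),(403,216),(398,250),(380,284)]:
    v=f(x,y)-hub; print('rib r %.4f ang %.1f'%(np.linalg.norm(v),ang(v)))
t=P('top');s=P('scene')
print(tri((c,280+279.5/3,200+222.5/3),(s,300+282/4,170+183/4)))
print('corners',f(462,40),f(627,299), ang(f(462,40)-f(627,299)))
E
```

```text
hub [0.4927 0.2212 0.034 ] mark r 0.025974529833190697 21.590405875462693 red r 0.04398644144453413 39.6717117261231
tick r 0.0443 ang 21.6
tick r 0.0443 ang 3.8
tick r 0.0448 ang -13.7
tick r 0.0449 ang -31.3
rib r 0.0276 ang -128.3
rib r 0.0278 ang -146.4
rib r 0.0279 ang -166.3
rib r 0.0270 ang 177.5
rib r 0.0281 ang 159.7
rib r 0.0281 ang 143.8
rib r 0.0272 ang 126.4
rib r 0.0267 ang 104.8
rib r 0.0267 ang 85.8
rib r 0.0269 ang 66.6
rib r 0.0271 ang 48.3
rib r 0.0273 ang 31.2
rib r 0.0273 ang 12.5
(array([0.4952, 0.2204, 0.028 ]), [np.float64(0.0003683593607969691), np.float64(0.00036835936079697526)])
corners [0.4898 0.2765 0.034 ] [0.5612 0.2639 0.034 ] 170.02638037421323
```

carry_out(
  motion="1 6 -1.5 20 0; 1 5 -1.7 30 0; 1 0 0 30 0; 1 0 0 25 0; 1 0 0 11 0; 1 0 0 4 0; 1 0 0 0 0; 1 0 0 0 0",
)

```text
clock: 28.0
tcp_pos: [0.4409, 0.2219, 0.0215]
orientation: [1.201, 2.902, 0.002]
contact_force: [-0.6, -0.6, 0.6]
grip_width: 0.0001
```

```bash
python3 - <<'E'
from h import *
import pickle
plan((.4538,.2225,.021),135,1)
c=P('wrist');pickle.dump(c,open('c15.pkl','wb'));cv2.imwrite('pics/w15.png',grab_frame('wrist')[:,:,::-1])
E
```

```text
from [0.4409 0.2219 0.0215] psi 135.05 tilt 0.08 deg F [-0.6 -0.6  0.6] w 0.0001 t 28.00
-8.7 9.6 0.5 0.0008
```

View pics/w15.png

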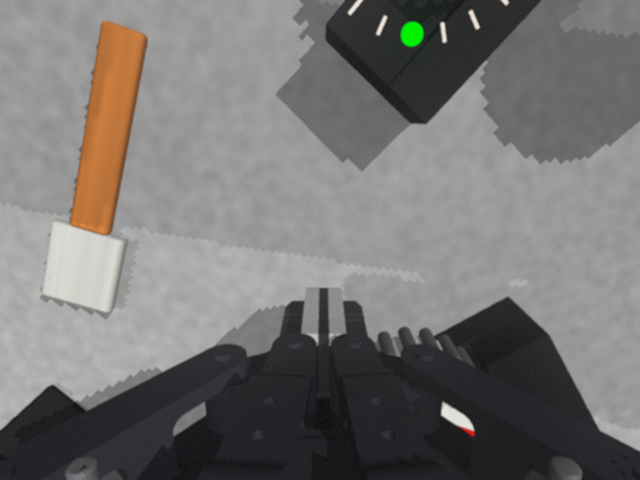

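carry_out(
  motion="1 -3 3 0 0; 1 -3 3 0 0; 1 -2 2 0 0; 1 -1 1 0 0; 1 0 0 0 0; 1 0 0 0 0; 1 0 0 0 0; 1 0 0 0 0",
)

```text
clock: 29.05
tcp_pos: [0.4529, 0.2215, 0.0207]
orientation: [-1.201, -2.903, 0.0]
contact_force: [-0.8, -0.3, -0.0]
grip_width: 0.0001
```

```bash
python3 - <<'E'
from h import *
plan((.4538,.2225,.021),135,1)
cv2.imwrite('pics/s16.png',grab_frame('scene')[:,:,::-1])
crop('pics/s16.png','pics/s16c.png',335,190,70,55,10)
E
```

```text
from [0.4529 0.2215 0.0207] psi 135.04 tilt 0.01 deg F [-0.8 -0.3 -0. ] w 0.0001 t 29.05
0.1 1.3 -0.3 0.0008
```

View pics/s16c.png

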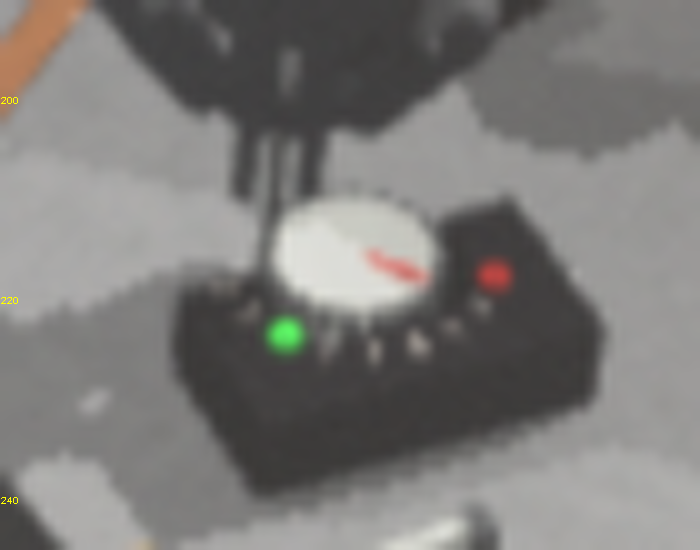

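carry_out(
  motion="1 -0.7 0.7 0 0; 1 0 0 0 0; 1 -0.7 0.7 0 0; 1 0 0 0 0; 1 -0.5 0.5 0 0; 1 0 0 0 0; 1 0 0 0 0; 1 0 0 0 0",
)

```text
clock: 30.1
tcp_pos: [0.4533, 0.2215, 0.0204]
orientation: [-1.198, -2.9, 0.004]
contact_force: [-8.7, 1.1, 6.6]
grip_width: -0.0003
```

carry_out(
  motion="1 0.4 -0.4 0 0; 1 1.2 1.2 0 0; 1 1.2 1.2 0 0; 1 1.2 1.2 0 0; 1 1.2 1.2 0 0; 1 1.2 1.2 0 0; 1 1.0 1.0 0 0; 1 0 0 0 0",
)

```text
clock: 31.1
tcp_pos: [0.4552, 0.2311, 0.0207]
orientation: [1.202, 2.902, -0.001]
contact_force: [-2.7, -0.4, -1.3]
grip_width: 0.0003
```

```bash
python3 - <<'E'
from h import *
plan((.4538,.2225,.021),135,1)
cv2.imwrite('pics/s17.png',grab_frame('scene')[:,:,::-1])
crop('pics/s17.png','pics/s17c.png',335,190,70,55,10)
E
```

```text
from [0.4552 0.2311 0.0207] psi 135.02 tilt 0.03 deg F [-2.7 -0.4 -1.3] w 0.0003 t 31.10
-5.0 -7.1 -0.3 0.0003
```

View pics/s17c.png

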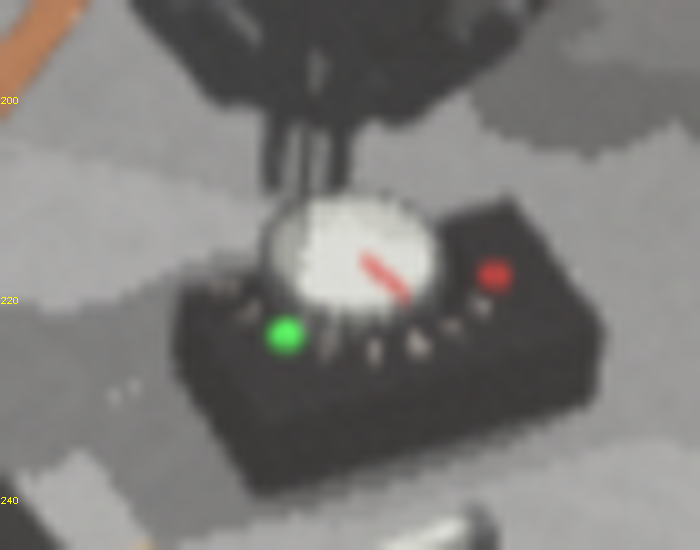

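```bash
cat >> h.py <<'E'
def markang(path,x0,y0,w,h):
    """wheel mark angle rel. to red dot (deg, clockwise +), from a scene picture; red pixels on the wheel"""
    im=cv2.imread(path)[y0:y0+h,x0:x0+w].astype(float); s=P('scene'); B,G,Rr=im[...,0],im[...,1],im[...,2]
    red=np.clip(Rr-np.maximum(G,B)-25,0,None); grn=np.clip(G-np.maximum(Rr,B)-40,0,None)
    vv,uu=np.nonzero(red>0); P3=np.array([atz(s,x0+u,y0+v,.034) for u,v in zip(uu,vv)]); W=red[vv,uu]
    hub=np.array([.4935,.2210,.034])
    d=P3-hub; rr=np.hypot(d[:,0],d[:,1]); m=rr<.027; k=(rr>.036)&(rr<.055)
    a=lambda q,w:np.degrees(np.arctan2((w*q[:,1]).sum(),(w*q[:,0]).sum()))
    vv,uu=np.nonzero(grn>0); G3=np.array([atz(s,x0+u,y0+v,.034) for u,v in zip(uu,vv)])-hub
    A=a(d[k],W[k]); M=a(d[m],W[m]); g=a(G3,grn[vv,uu]); print('red %.1f mark %.1f green %.1f -> turn %.1f (green at %.1f), rg r %.4f %.4f'%(A,M,g,A-M,A-g,np.average(rr[k],weights=W[k]),np.average(np.hypot(G3[:,0],G3[:,1]),weights=grn[vv,uu])))
E
python3 - <<'E'
from h import *
for f in ('s13','s16','s17'): markang(f'pics/{f}.png',345,200,50,40)
E
```

```text
red 37.3 mark 13.2 green -66.9 -> turn 24.1 (green at 104.2), rg r 0.0433 0.0469
red 37.3 mark 13.5 green -66.9 -> turn 23.7 (green at 104.2), rg r 0.0433 0.0469
red 37.3 mark -8.1 green -66.9 -> turn 45.4 (green at 104.2), rg r 0.0433 0.0470
```

carry_out(
  motion="1 3 -3 0 0; 1 2 -2 0 0; 1 -3.5 -3.5 0 0; 1 -3.5 -3.5 0 0; 1 0 0 0 0; 1 -2 2 0 0; 1 -3 3 0 0; 1 0 0 0 0",
)

```text
clock: 32.15
tcp_pos: [0.453, 0.2218, 0.0202]
orientation: [-1.198, -2.9, 0.004]
contact_force: [-5.3, 1.3, 1.3]
grip_width: -0.0
```

```bash
sed -i 's/hub=np.array(\[.4935,.2210,.034\])/hub=np.array([.4945,.2185,.034])/' h.py; python3 - <<'E'
from h import *
plan((.4538,.2225,.021),135,1)
cv2.imwrite('pics/s18.png',grab_frame('scene')[:,:,::-1])
for f in ('s13','s17','s18'): markang(f'pics/{f}.png',345,200,50,40)
E
```

```text
from [0.453  0.2218 0.0202] psi 135.11 tilt 0.27 deg F [-5.3  1.3  1.3] w -0.0000 t 32.15
-0.1 1.1 -0.8 0.0019
red 40.7 mark 23.1 green -66.8 -> turn 17.6 (green at 107.5), rg r 0.0441 0.0443
red 40.7 mark 0.8 green -66.8 -> turn 39.9 (green at 107.5), rg r 0.0441 0.0443
red 40.7 mark 3.1 green -66.8 -> turn 37.6 (green at 107.5), rg r 0.0441 0.0442
```

carry_out(
  motion="1 1.2 1.2 0 0; 1 1.2 1.2 0 0; 1 1.2 1.2 0 0; 1 1.2 1.2 0 0; 1 1.2 1.2 0 0; 1 1.0 1.0 0 0; 1 3 -3 0 0; 1 2 -2 0 0",
)

```text
clock: 33.2
tcp_pos: [0.4494, 0.2321, 0.0214]
orientation: [1.201, 2.901, 0.004]
contact_force: [0.2, 0.3, -0.5]
grip_width: -0.0
```

carry_out(
  motion="1 -3.5 -3.5 0 0; 1 -3.5 -3.5 0 0; 1 0 0 0 0; 1 -2 2 0 0; 1 -3 3 0 0; 1 0 0 0 0; 1 0 0 0 0; 1 0 0 0 0",
)

```text
clock: 34.2
tcp_pos: [0.4532, 0.2217, 0.0203]
orientation: [-1.198, -2.9, 0.003]
contact_force: [-5.0, 0.0, 1.9]
grip_width: 0.0001
```

```bash
python3 - <<'E'
from h import *
plan((.4538,.2225,.021),135,1)
cv2.imwrite('pics/s19.png',grab_frame('scene')[:,:,::-1])
for f in ('s19',): markang(f'pics/{f}.png',345,200,50,40)
E
```

```text
from [0.4532 0.2217 0.0203] psi 135.10 tilt 0.25 deg F [-5.   0.   1.9] w 0.0001 t 34.20
0.1 1.0 -0.7 0.0018
red 40.7 mark -14.2 green -66.8 -> turn 54.9 (green at 107.5), rg r 0.0441 0.0443
```

Third click reached (about 54°). Repeating the same stroke.

carry_out(
  motion="1 1.2 1.2 0 0; 1 1.2 1.2 0 0; 1 1.2 1.2 0 0; 1 1.2 1.2 0 0; 1 1.2 1.2 0 0; 1 1.0 1.0 0 0; 1 3 -3 0 0; 1 2 -2 0 0",
)

```text
clock: 35.25
tcp_pos: [0.4493, 0.2321, 0.0213]
orientation: [1.2, 2.901, 0.003]
contact_force: [0.5, 0.5, -0.1]
grip_width: 0.0002
```

carry_out(
  motion="1 -3.5 -3.5 0 0; 1 -3.5 -3.5 0 0; 1 0 0 0 0; 1 -2 2 0 0; 1 -3 3 0 0; 1 0 0 0 0; 1 0 0 0 0; 1 0 0 0 0",
)

```text
clock: 36.25
tcp_pos: [0.4532, 0.2217, 0.0203]
orientation: [-1.198, -2.9, 0.003]
contact_force: [-6.1, 0.6, 1.8]
grip_width: 0.0003
```

```bash
python3 - <<'E'
from h import *
plan((.4538,.2225,.021),135,1)
cv2.imwrite('pics/s20.png',grab_frame('scene')[:,:,::-1])
for f in ('s20',): markang(f'pics/{f}.png',345,200,50,40)
E
```

```text
from [0.4532 0.2217 0.0203] psi 135.10 tilt 0.24 deg F [-6.1  0.6  1.8] w 0.0003 t 36.25
0.1 1.0 -0.7 0.0018
red 40.7 mark -32.1 green -66.8 -> turn 72.8 (green at 107.5), rg r 0.0441 0.0443
```

carry_out(
  motion="1 1.2 1.2 0 0; 1 1.2 1.2 0 0; 1 1.2 1.2 0 0; 1 1.2 1.2 0 0; 1 1.2 1.2 0 0; 1 1.0 1.0 0 0; 1 3 -3 0 0; 1 2 -2 0 0",
)

```text
clock: 37.3
tcp_pos: [0.4492, 0.2321, 0.0213]
orientation: [1.2, 2.901, 0.003]
contact_force: [-0.4, -0.1, 0.2]
grip_width: -0.0001
```

carry_out(
  motion="1 -3.5 -3.5 0 0; 1 -3.5 -3.5 0 0; 1 0 0 0 0; 1 -2 2 0 0; 1 -3 3 0 0; 1 0 0 0 0; 1 0 0 0 0; 1 0 0 0 0",
)

```text
clock: 38.3
tcp_pos: [0.4531, 0.2216, 0.0203]
orientation: [-1.198, -2.9, 0.004]
contact_force: [-4.8, -0.4, 1.0]
grip_width: -0.0001
```

```bash
python3 - <<'E'
from h import *
plan((.4538,.2225,.021),135,1)
cv2.imwrite('pics/s21.png',grab_frame('scene')[:,:,::-1])
for f in ('s21',): markang(f'pics/{f}.png',345,200,50,40)
E
```

```text
from [0.4531 0.2216 0.0203] psi 135.10 tilt 0.25 deg F [-4.8 -0.4  1. ] w -0.0001 t 38.30
0.2 1.1 -0.7 0.0018
red 40.7 mark -49.4 green -66.8 -> turn 90.2 (green at 107.5), rg r 0.0441 0.0443
```

Fifth click. One more stroke, then retreat radially.

carry_out(
  motion="1 1.2 1.2 0 0; 1 1.2 1.2 0 0; 1 1.2 1.2 0 0; 1 1.2 1.2 0 0; 1 1.2 1.2 0 0; 1 1.0 1.0 0 0; 1 3 -3 0 0; 1 2 -2 0 0",
)

```text
clock: 39.35
tcp_pos: [0.4493, 0.2321, 0.0213]
orientation: [1.2, 2.901, 0.003]
contact_force: [0.1, 0.2, -0.4]
grip_width: -0.0001
```

carry_out(
  motion="1 5 -5 0 0; 1 5 -5 0 0; 1 0 0 -20 0; 1 0 0 -40 0; 1 0 0 -50 0; 1 0 0 -40 0; 1 0 0 0 0; 1 0 0 0 0",
)

```text
clock: 40.35
tcp_pos: [0.4332, 0.2315, 0.1702]
orientation: [-1.2, -2.903, 0.0]
contact_force: [-1.0, -1.1, -0.3]
grip_width: 0.0001
```

```bash
python3 - <<'E'
from h import *
plan((.45,.215,.21),135,1)
cv2.imwrite('pics/s22.png',grab_frame('scene')[:,:,::-1]);cv2.imwrite('pics/w22.png',grab_frame('wrist')[:,:,::-1]);cv2.imwrite('pics/t22.png',grab_frame('top')[:,:,::-1])
for f in ('s22',): markang(f'pics/{f}.png',345,200,50,40)
E
```

```text
from [0.4332 0.2315 0.1702] psi 135.08 tilt 0.04 deg F [-1.  -1.1 -0.3] w 0.0001 t 40.35
-23.6 0.2 -39.8 0.0014
red 40.7 mark -68.0 green -66.8 -> turn 108.7 (green at 107.5), rg r 0.0441 0.0443
```

View pics/s22.png

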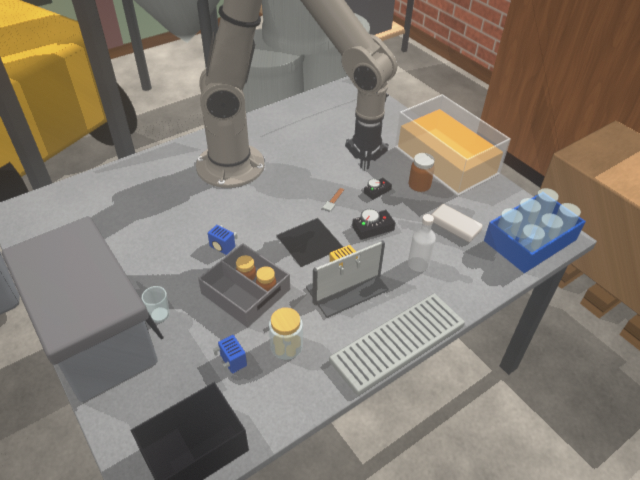

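View pics/w22.png

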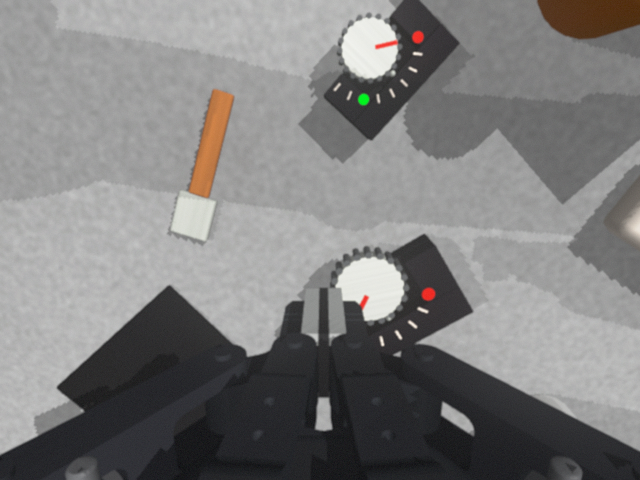

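View pics/t22.png

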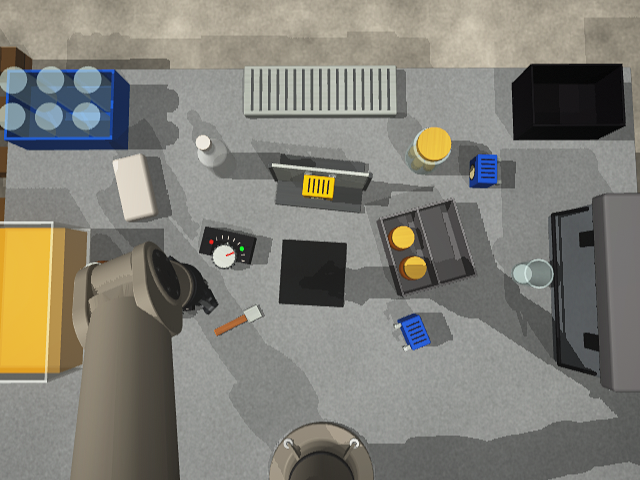

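```bash
python3 - <<'E'
from h import *
import pickle
from scipy.optimize import least_squares
s=P('scene');c=pickle.load(open('c13.pkl','rb'));a=np.radians(-6.09);X=np.array([np.cos(a),np.sin(a),0]);Y=np.array([-np.sin(a),np.cos(a),0]);Z=np.array([0,0,1.]);O=np.array([.6657,.0017,0])
def W(pr,q):
    x,z,t,y=pr; cx,sx=np.cos(t),np.sin(t); px=q[0]*cx-q[2]*sx; pz=q[0]*sx+q[2]*cx
    return O+X*(x+px)+Y*(y+q[1])+Z*(z+pz)
obs=[(c,(-.022,-.033,.06),(246,270.5)),(c,(-.022,.033,.06),(335,270.5)),(c,(.022,-.033,.06),(248,325.7)),(c,(.022,.033,.06),(334.5,325.7)),(c,(-.022,-.033,0),(258,252.8)),(c,(-.022,.033,0),(333.5,252.8)),
(s,(.037,-.026,.022),(341.4+.5,274.7+.3)),(s,(.037,.026,.022),(357.8+.5,267.8+.3)),(s,(-.022,-.033,.06),(330+.3,252.5+.3)),(s,(-.022,.033,.06),(350.5,244.8))]
def f(pr): return np.concatenate([np.array(proj(k,W(pr,q)))-uv for k,q,uv in obs])
r0=least_squares(f,[-.026,.064,0,0]); print('x,z mm',r0.x[:2]*1000,'pitch',np.degrees(r0.x[2]),'y',r0.x[3]*1000); print(np.round(r0.fun.reshape(-1,2),1))
crop('pics/s22.png','pics/s22c.png',310,225,90,75,8); crop('pics/t22.png','pics/t22c.png',180,150,200,130,4)
E
```

```text
x,z mm [-21.99935436  56.28657757] pitch 5.987148120006058 y 0.6167294628374355
[[-0.4 -0.5]
 [ 0.3 -0.5]
 [-0.4  0.7]
 [ 0.4  0.7]
 [ 0.4 -0.4]
 [-0.3 -0.4]
 [ 0.9  0.5]
 [ 1.   0.4]
 [-1.   0.4]
 [-0.4  0. ]]
```

View pics/s22c.png

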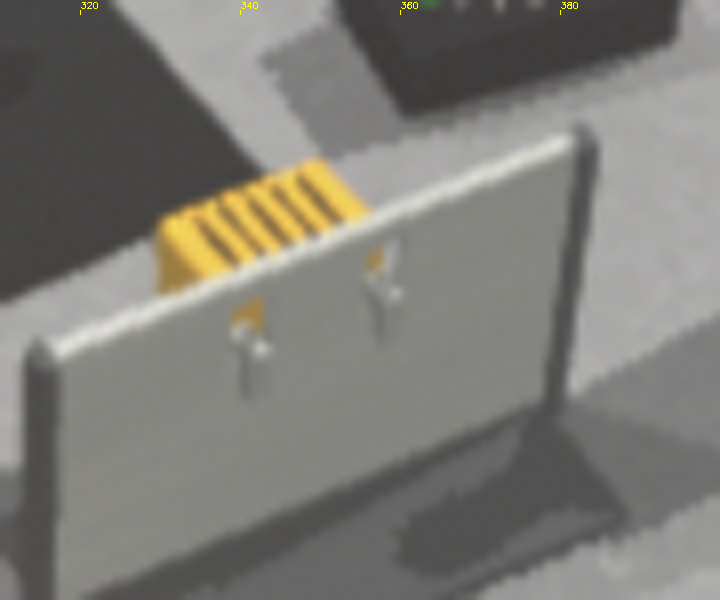

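View pics/t22c.png

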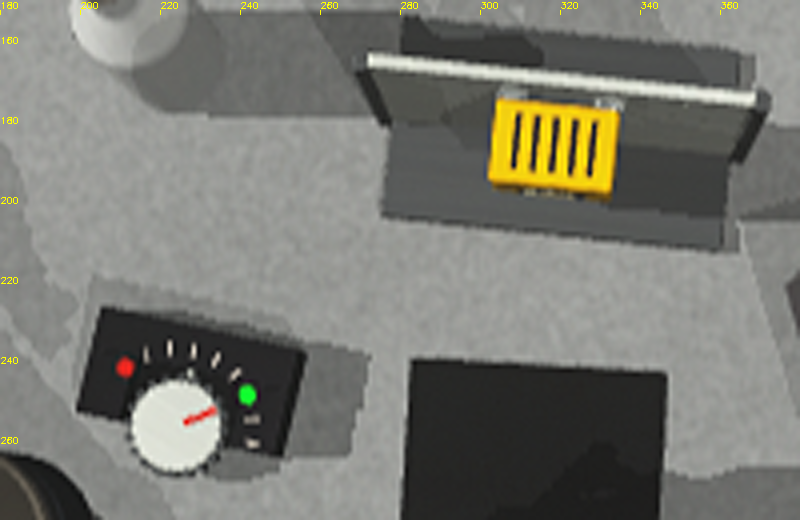

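```bash
python3 - <<'E'
from h import *
print(r.get_obs()['contact_force'], r.hand_in())
E
```

```text
the job is handed in; nothing more can be done
[-0.44440915 -0.65383344  0.01530019] None
```

I finished the job and handed it in at about 40.5 s on the clock. The lamp hangs on the panel, and the dimmer stands at its sixth click.

- **Lamp:** I gripped the yellow lamp front and back, lifted it out of the crate and stood it on the mat. After letting go, I took it again by its sides and put both claws through the slots. I pushed it down to a firm stop: 14 N measured, plus a last small push whose force I did not read.
- **Dimmer:** It started at the first click. Five separate one-click strokes with a fingertip corner, pressing at about 5 to 9 N, rolled the wheel to the sixth click.

**Last checks:**
- **Wheel:** The mark read 108.7° from red, with the green dot at 107.5° by the same measure; six clicks are 108°. The top view also shows the mark at the green dot.
- **Lamp on the panel:** The scene picture shows both claws down behind the plate. The arm was clear of everything, with force near zero.
- **Other things:** Compared by eye with the first pictures, everything I could see stood where it was. In the last top view the arm hid the beer jar and the small dimmer, but the scene view shows both in place.

**A check that disagreed:** the lamp does not hang quite parallel to the panel. A rough fit to the pictures gave a forward tilt of about 6° (top away from the plate). It put the lamp's origin at x -22, z 56 mm, against the nominal -26 and 64. I judge the fit's position unreliable, because x -22 mm would put the lamp's back inside the plate. The clearance between claws and plate allows about 5° of tilt under gravity, so I took this as its natural rest and left it.

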